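# Clamp a pad of gift tags in the padding press

### The job

The pad of gift tags lies at the front of the small padding press, short of its back stop. With a fingertip, gently push the pad straight back under the platen until it sits square against the back stop, then turn the wing screw clockwise with light fingertip strokes on its wings until the platen clamps the pad firmly. Do not lift the pad or grip the wings, and leave the other things on the table where they are.

Things in the scene. Friction and masses are not known exactly. Their poses are not given: they have to be found in the camera images.
- press: Small wooden padding press, screwed to the table. Origin at table level straight below the screw's axis; z up, +x from its open front to its back stop, y to the left. Bed: board from x = -165 to +40 mm, 160 mm wide, top 18 mm above the table. Two 12 mm posts at x = 0, y = +-66 mm carry a bridge 36 mm in x, 162 mm in y, its underside 62 mm and top 82 mm above the table (nuts on it reach 95 mm).
- press_platen: Wooden pressing bar under the bridge, 36 mm in x, 112 mm in y, 11 mm thick, hung on the screw; it only goes up and down, 6 mm per turn. Origin at the middle of its underside, on the axis. At screw reading 0 its underside is 27 mm above the bed (10 mm above the pad's top); it meets the pad at a reading of about 10.5 rad and stays where the screw leaves it.
- press_screw (a joint): Angle of the wing screw in rad; grows when turned clockwise seen from above (tightening). At 0 the wings point along the press's +x and -x, so the wing line stands at minus this angle from the press's x. Turning it takes about 0.06 N m (3 N at a wing) and grows stiffer as the platen squeezes the pad; a tight screw springs back to about 10.6 rad when let go. Before that it stays where it is left.
- screw_centre (a point): Point on the screw's axis at mid-height of its wings. Bare steel wing screw: two upright round wings opposite each other, each a disc 22 mm across, 5 mm thick, centred 21 mm from the axis (reaching out 32 mm), from 11 mm below to 11 mm above this point; the hub, 19 mm wide, ends 2.5 mm below this point. It goes down 6 mm per turn with the platen.
- cards_mid (a point): Centre, half-way up, of the loose pad of white gift tags: paper block 17 mm thick lying flat on the press's bed, 92 mm long (nearly along the press's x) and 66 mm wide, about 0.15 kg. Home against the back stop, this point is at x = -26 mm of the press.
- cards: The same pad of gift tags. Origin at the middle of its underside; its y axis runs along its 92 mm length.
- soap_bar: Bystander: bar of soap with a paper band, 63 x 82 x 25 mm. Origin at the middle of its underside.
- pencil: Bystander: green pencil lying on the table, 123 mm long, 7 mm thick. Origin at the middle of its underside.
- paper_tape: Bystander: roll of paper tape lying flat, 96 mm across, 25 mm high. Origin at the middle of its underside.
- match_box: Bystander: match box, 50 x 64 x 15 mm. Origin at the middle of its underside.
- egg_cup: Bystander: turned wooden egg cup, 50 mm across, 53 mm high. Origin at the middle of its underside.
- spinning_top: Bystander: flat-footed wooden spinning top standing upright, 53 mm across, 62 mm high. Origin at the middle of its underside.
- back_stop (a point): Middle of the front face of the press's back stop: wooden rail across the bed, 112 mm wide, 14 mm high, its face 20 mm behind the screw's axis; this point is 25 mm above the table.
Not all that is in view belongs to the job. Leave any green look-alike of the cards alone.

How it is judged:
By the outcome, as a careful person would: the job done as asked, in the order asked, and still so for the second after the job is handed in, with the robot touching nothing.
It also fails if it takes over 67 s, if anything falls off the work surface, if the arm or the gripper's body presses on something with over 40 N, if the wrist force passes 120 N, or if a joint passes its speed limit or range.

### The arm

A 6-joint arm with a two-finger parallel gripper is mounted at the origin on a cart in front of the work surface, level with it; the furniture and walls round the work are solid. World frame = base frame: x ahead of the robot, y to its left, z up, the work surface at z = 0. Lengths are in mm, angles in rad, forces in N, time in s.
With the tool pointing down it reaches from about 350 to 850 mm from the base axis. Payload 8.1 kg.
Tool frame: the origin (TCP) lies between the finger pads; the fingertips stand env.finger_overhang ahead of it and the grasp point (between the pads) lies 3 mm ahead of it (env.finger_overhang is the distance from the TCP to the fingertips, in mm); y points along the fingers, x is the direction in which the jaws open and shut, and the axes are right-handed (so a half turn about y gives the same grasp; the last joint's range is limited). The gripper opens to 93 mm and grips with 3 to 60 N. Pads are 15 mm wide; open, the fingers measure 128 mm over their backs; the gripper's body (75 mm by 188 mm) begins 65 mm behind the grasp point.
Start: joints at [1.227, 0.13, 1.488, -0, 1.523, -0.085], TCP at [153.53, 580.029, 212.535] pointing down, gripper open.
Joint ranges: [-2.96, 2.96], [-0.89, 2.26], [0.02, 2.5], [-1.34, 4.48], [0, 2.73], [-2.66, 2.66]. Speed limits (rad/s): [2.39, 2.39, 2.79, 3.14, 3.14, 3.14].

### API

Orientations are given as a rotation vector (axis times angle).
In Python, from plant import env gives the robot as it stands.
- The arm moves only by the tool drive_tool, never from a script. Its argument "moves" is text: rows parted by semicolons, each of 5 numbers parted by spaces: the closure, from 0 (fully open) to 1 (shut), then the shift along the world's x, y, z in m, then the turn about the world's z in rad. In form: claw tx ty tz spin; .... A call has 1 to 12 rows; each row is the pose to reach, as a shift and turn from the pose commanded when the call began; what a row does not reach only later rows make up. A row lasts 1/10 s, in which the tool goes at most 50 mm and 8.59 degrees, less where a joint would pass 70% of its speed; a pose out of reach is approached as far as the arm can. A call with a gripper value outside its range is refused whole. The fingers move at their own pace and stop on an object; "grip_force" is the grip in N (left out, the last holds). Time passes only in rows, so rows that repeat a pose let the fingers close. It gives the time, the measured TCP pose, the force and the opening at its end, in the units of the state.
- env.get_state(): the state, without advancing time (a new reading comes with each control period).
- env.snapshot(name): name is "scene" or "side" or "wrist"; returns a dict with "frame" (420x560x3 uint8, red, green, blue), "intrinsics" (3x3 intrinsics, pixels), "cam_to_world" (4x4, takes a point from camera to world coordinates). Camera axes: x right, y up, looking along -z (the intrinsics and any distortion apply to the point x, -y, -z); pixel columns grow to the right and rows downward; lengths in mm; the calibration is good to about 2 mm. A picture is of the moment at which its call begins. There is no depth.
- env.sign_off(): hands the job in, once; it reports no verdict.
Trained networks look in a picture, given as the dict that the camera call returned (one of the last four; its "shot" number tells which), for a name from the list of things; names that differ only in an ending like _2 or _b are one class to them, and where a whole thing is asked for, a point or a joint stands for the part that bears it (a point fixed in the world has none). Each returns a list of dicts, best first, with "p" (0 to 1); they miss things now and then, are a little off and sometimes report something else, mostly with a low value. They report only what shows in the picture. A call takes as long as a camera call. They do not tell look-alikes from the thing itself.
- env.outline_of(target, picture): "pixels" (420x560 bool, what is visible of it) and "extent" ([centre column, centre row, width, height] in pixels, round what is visible of it).
The state is a dict: "clock": time; "joints": joint angles; "joint_vel": joint speeds; "joint_torque": joint torques, N m; "tool_pos": TCP position; "orientation": TCP orientation; "contact_force": force on the tool from outside, world axes, zero at the start; "ft_torque": the same for the moment, N m; "gripper_width": finger opening in mm.
Only numpy, scipy, OpenCV 4.12 (cv2) and the standard library are available. Lean on these libraries where they do the work, as an engineer would, in place of code of your own. Each camera call takes 0.05 s, during which the arm holds its last target.

## Working session

There is one attempt and no reset: what is moved stays moved. The work goes in short steps, Python scripts to look and compute and a tool call to move; the robot and the scene stay as the last step left them, time stands still between calls to the robot, and variables do not carry over. Pictures are saved under pics/ and viewed, and the job is handed in when it is done.

Besides the shell and the picture viewer there is one more tool, called after ">>>" by a JSON object that holds its "op" and its "data", one argument or row to a line. drive_tool: Moves the arm, as the interface text tells. Its arguments: {"type":"object","properties":{"moves":{"type":"string"},"grip_force":{"type":"number"}},"required":["moves"]}

```bash
ls; mkdir -p pics
python3 - <<'E'
from plant import env
import cv2
print(env.finger_overhang); s=env.get_state(); print(s)
for n in ["scene","side","wrist"]:
    p=env.snapshot(n); cv2.imwrite(f"pics/{n}0.png",p["frame"][:,:,::-1]); print(n,p["intrinsics"],p["cam_to_world"],p.keys())
E
```

```text
pics
22.0
{'clock': 0.0, 'joints': array([ 1.22660309e+00,  1.31147233e-01,  1.48928025e+00, -4.78646029e-05,
        1.52298375e+00, -8.54317754e-02]), 'joint_vel': array([ 1.11080179e-03,  5.52112662e-05, -3.87300082e-05, -3.84955460e-04,
       -2.16950151e-04,  6.94910167e-04]), 'joint_torque': array([-2.18042594e-03, -5.59831131e+01, -4.91763425e+01,  7.67257274e-02,
        3.50305438e-02, -1.79870635e-04]), 'tool_pos': array([153.34889327, 579.47450616, 211.49524016]), 'orientation': array([-1.32161121, -1.01539375,  1.01790162]), 'contact_force': array([ 0.03504159, -0.12314111,  0.49015036]), 'ft_torque': array([ 0.02486355, -0.02823701, -0.02488892]), 'gripper_width': 92.83574224253418}
scene [[519.66703275   0.         271.78693467]
 [  0.         519.66703275 210.68291051]
 [  0.           0.           1.        ]] [[ 6.89236236e-01  4.19019416e-01 -5.91080485e-01 -1.19805453e+02]
 [-7.24288758e-01  4.19807960e-01 -5.46961673e-01 -6.45333253e+02]
 [ 1.89527315e-02  8.05098755e-01  5.92837911e-01  7.80236646e+02]
 [ 0.00000000e+00  0.00000000e+00  0.00000000e+00  1.0000000
[... 287 characters left out ...]
30243804e-01 -7.58852259e-01 -7.40239986e+02]
 [-3.30562546e-03  9.16031918e-01  4.01091757e-01  5.05021798e+02]
 [ 0.00000000e+00  0.00000000e+00  0.00000000e+00  1.00000000e+00]] dict_keys(['frame', 'intrinsics', 'cam_to_world', 'shot'])
wrist [[314.69719974   0.         275.25475124]
 [  0.         314.69719974 210.95730514]
 [  0.           0.           1.        ]] [[ 2.55742780e-01 -9.33432107e-01 -2.51595175e-01  8.33688752e+01]
 [ 9.66743363e-01  2.46471296e-01  6.82581201e-02  5.99196625e+02]
 [-1.70333195e-03 -2.60684487e-01  9.65422548e-01  3.83395877e+02]
 [ 0.00000000e+00  0.00000000e+00  0.00000000e+00  1.00000000e+00]] dict_keys(['frame', 'intrinsics', 'cam_to_world', 'shot'])
```

View pics/scene0.png

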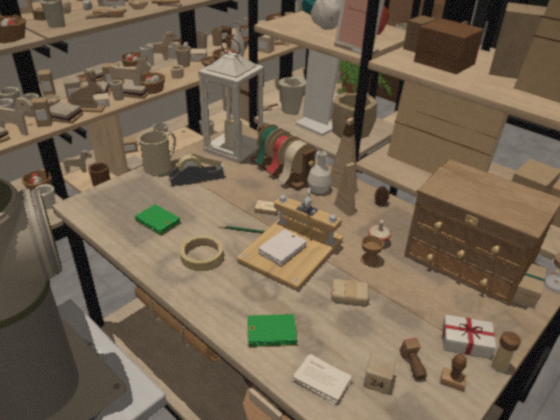

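View pics/side0.png

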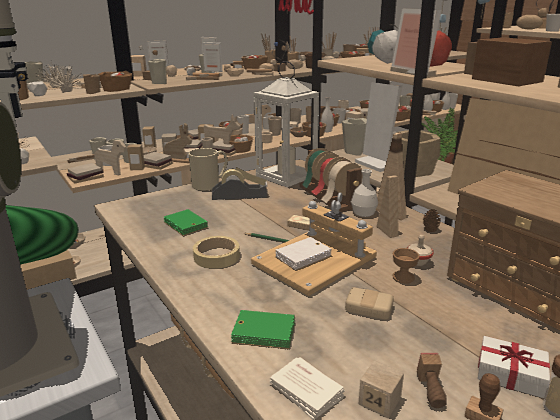

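View pics/wrist0.png

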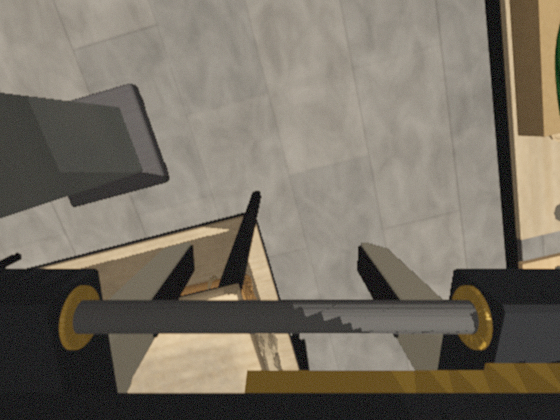

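```bash
cat > h.py <<'E'
from plant import env
import cv2, numpy as np
from scipy.spatial.transform import Rotation as R
def proj(p,pic):
    M=np.linalg.inv(pic["cam_to_world"]); P=np.atleast_2d(p)
    c=P@M[:3,:3].T+M[:3,3]; c=c*[1,-1,-1]; q=c@pic["intrinsics"].T
    return q[:,:2]/q[:,2:]
def ray(uv,pic,z):
    K=np.linalg.inv(pic["intrinsics"]); d=K@np.array([uv[0],uv[1],1.]); d=d*[1,-1,-1]
    T=pic["cam_to_world"]; d=T[:3,:3]@d; o=T[:3,3]; return o+d*(z-o[2])/d[2]
def crop(pic,x0,y0,w,h,s,name):
    im=pic["frame"][y0:y0+h,x0:x0+w,::-1]; cv2.imwrite(name,cv2.resize(im,None,fx=s,fy=s,interpolation=cv2.INTER_CUBIC))
E
python3 - <<'E'
from h import *
st=env.get_state(); print(R.from_rotvec(st["orientation"]).as_matrix().round(3))
import pickle
D={}
for n in ["scene","side"]:
    pic=env.snapshot(n); D[n]=dict(pic=pic)
    for t in ["press","cards","press_screw","press_platen","soap_bar","pencil","paper_tape","match_box","egg_cup","spinning_top"]:
        r=env.outline_of(t,pic); D[n][t]=r
        print(n,t,[(round(float(q["p"]),2),np.round(q["extent"]).tolist()) for q in r][:4])
pickle.dump(D,open("d.pkl","wb"))
crop(D["scene"]["pic"],220,170,180,130,4.4,"pics/sc1.png")
crop(D["side"]["pic"],230,170,200,140,4,"pics/si1.png")
E
```

```text
[[ 0.256 -0.001 -0.967]
 [ 0.967 -0.001  0.256]
 [-0.001 -1.     0.   ]]
scene press [(0.7, [288.0, 237.0, 112.0, 98.0]), (0.48, [283.0, 246.0, 46.0, 37.0])]
scene cards [(0.89, [280.0, 247.0, 50.0, 37.0]), (0.85, [271.0, 331.0, 49.0, 36.0]), (0.61, [158.0, 222.0, 41.0, 29.0])]
scene press_screw [(0.61, [309.0, 198.0, 10.0, 20.0])]
scene press_platen [(0.57, [305.0, 213.0, 45.0, 41.0])]
scene soap_bar [(0.67, [349.0, 293.0, 41.0, 26.0]), (0.31, [288.0, 238.0, 107.0, 97.0])]
scene pencil [(0.56, [245.0, 227.0, 41.0, 9.0])]
scene paper_tape [(0.67, [200.0, 253.0, 41.0, 36.0])]
scene match_box [(0.58, [266.0, 206.0, 24.0, 15.0]), (0.42, [283.0, 247.0, 51.0, 36.0])]
scene egg_cup [(0.92, [373.0, 250.0, 21.0, 29.0])]
scene spinning_top [(0.51, [380.0, 231.0, 27.0, 24.0]), (0.3, [201.0, 253.0, 41.0, 36.0])]
side press [(0.59, [314.0, 245.0, 125.0, 98.0])]
side cards [(0.89, [263.0, 328.0, 62.0, 38.0]), (0.81, [187.0, 224.0, 46.0, 20.0]), (0.64, [305.0, 255.0, 58.0, 34.0])]
side press_screw [(0.56, [338.0, 205.0, 6.0, 16.0]), (0.23, [314.0, 245.0, 127.0, 100.0])]
side press_platen [(0.94, [335.0, 220.0, 48.0, 54.0])]
side soap_bar [(0.94, [369.0, 303.0, 50.0, 34.0])]
side pencil []
side paper_tape [(0.94, [216.0, 252.0, 47.0, 29.0])]
side match_box [(0.54, [299.0, 222.0, 27.0, 15.0])]
side egg_cup [(0.85, [406.0, 265.0, 27.0, 35.0])]
side spinning_top []
```

```bash
true
```

```text
(no output)
```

View pics/sc1.png

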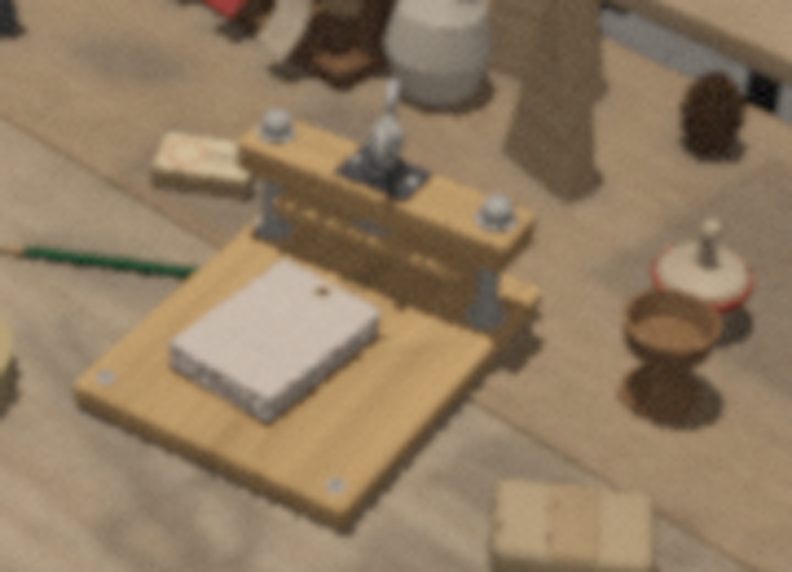

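View pics/si1.png

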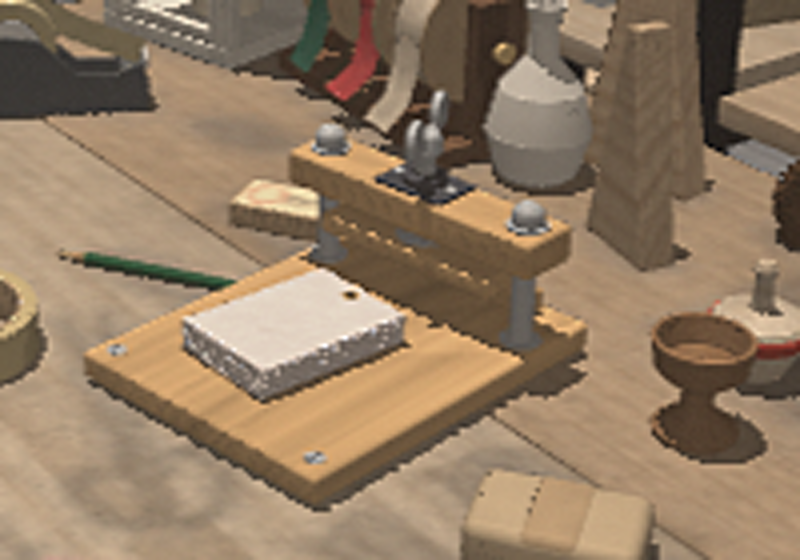

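```bash
cat > fit.py <<'E'
from h import *
import pickle
from scipy.optimize import least_squares
D=pickle.load(open("d.pkl","rb"))
sc=lambda u,v:(u/4.4+220-.4,v/4.4+170-.4)
si=lambda u,v:(u/4+230-.4,v/4+170-.4)
FL=(-165,80,18);FR=(-165,-80,18);NL=(0,66,89);NR=(0,-66,89);BL=(-18,81,82);BR=(-18,-81,82)
obs={"scene":[(FL,sc(77,390)),(FR,sc(340,515)),(NL,sc(277,122)),(NR,sc(498,210))],
"side":[(FL,si(85,355)),(FR,si(318,483)),(NL,si(331,138)),(NR,si(529,218)),((40,-80,18),si(587,325))]}
def tf(p,P): return R.from_euler('z',p[2]).apply(np.atleast_2d(P))+[p[0],p[1],0]
def res(p,names):
    return np.concatenate([(proj(tf(p,[o[0] for o in obs[n]]),D[n]["pic"])-[o[1] for o in obs[n]]).ravel() for n in names])
for names in (["scene"],["side"],["scene","side"]):
    r=least_squares(res,[550,0,.0],args=(names,)); print(names,r.x.round(3),r.fun.round(1))
p=r.x
for n,pts in (("scene",[sc(172,345),sc(265,405),sc(380,312),sc(290,262)]),("side",[si(183,325),si(262,387),si(405,320),si(320,268)])):
    W=np.array([ray(q,D[n]["pic"],35) for q in pts])
    L=R.from_euler('z',-p[2]).apply(W-[p[0],p[1],0]); print(n,L.round(1).tolist(),"mean",L.mean(0).round(1),
     "yaw",[np.degrees(np.arctan2(*(L[b]-L[a])[[1,0]])).round(1) for a,b in((1,2),(0,3))],"world",W.mean(0).round(1))
# screw tops
E
python3 fit.py
```

```text
['scene'] [ 6.35085e+02 -5.57820e+01  1.73000e-01] [-1.3 -0.9  1.   0.1  0.1  0.5  0.1  0.2]
['side'] [ 6.35506e+02 -5.43560e+01  1.79000e-01] [-0.7 -0.1 -0.1  0.2 -0.2  0.1  0.1 -0.7  1.  -0.1]
['scene', 'side'] [ 6.35263e+02 -5.50060e+01  1.77000e-01] [-1.3 -1.   1.1 -0.1 -0.1  0.4 -0.1  0.  -0.7  0.  -0.2  0.4 -0.1  0.2
  0.2 -0.5  1.1  0.1]
scene [[-126.9, 45.1, 35.0], [-138.1, -17.4, 35.0], [-45.1, -27.5, 35.0], [-36.6, 32.2, 35.0]] mean [-86.7   8.1  35. ] yaw [np.float64(-6.2), np.float64(-8.1)] world [548.5 -62.3  35. ]
side [[-129.0, 44.7, 35.0], [-143.3, -24.1, 35.0], [-47.1, -29.0, 35.0], [-36.4, 38.6, 35.0]] mean [-89.    7.5  35. ] yaw [np.float64(-2.9), np.float64(-3.8)] world [546.4 -63.3  35. ]
```

Run:
```python
from h import *; import pickle
D=pickle.load(open("d.pkl","rb"))
a=D["scene"]["pic"]; b=D["side"]["pic"]
def c(p,x0,y0): return cv2.resize(p["frame"][y0:y0+40,x0:x0+40,::-1],None,fx=9.5,fy=9.5,interpolation=cv2.INTER_CUBIC)
cv2.imwrite("pics/w1.png",np.hstack([c(a,288,180),c(b,318,185)]))
p=(635.2,-55.,.177)
for h in (95,100,105,110,115,120):
    P=[[p[0],p[1],h]]
    print(h,proj(P,a).round(1),proj(P,b).round(1), (9.5*(proj(P,a)-[288,180])).round(), (380+9.5*(proj(P,b)-[318,185])).round())
```

```text
95 [[307.1 205.2]] [[336.2 210.8]] [[181. 239.]] [[552. 626.]]
100 [[307.2 203.4]] [[336.3 208.6]] [[182. 222.]] [[553. 604.]]
105 [[307.3 201.5]] [[336.4 206.4]] [[184. 205.]] [[554. 583.]]
110 [[307.5 199.7]] [[336.4 204.1]] [[185. 187.]] [[555. 561.]]
115 [[307.6 197.9]] [[336.5 201.8]] [[186. 170.]] [[556. 540.]]
120 [[307.7 196.1]] [[336.6 199.6]] [[188. 153.]] [[557. 518.]]
```

View pics/w1.png

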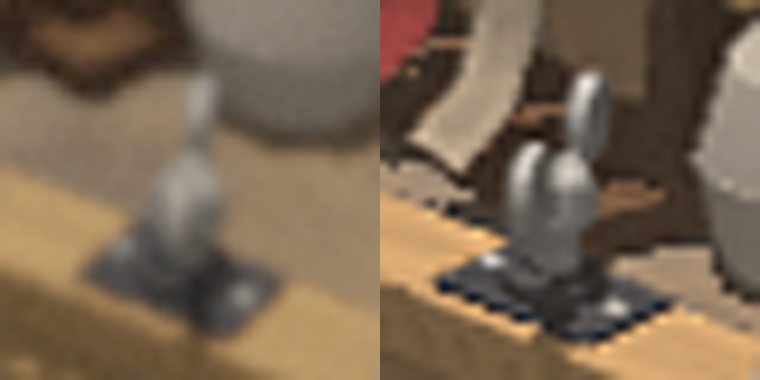

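Run:
```python
from h import *; import pickle
D=pickle.load(open("d.pkl","rb"))
a=D["scene"]["pic"]; b=D["side"]["pic"]
for z in (114,116,118):
  for pic,q in((a,[(288+185/9.5,180+215/9.5),(288+203/9.5,180+105/9.5)]),(b,[(318+150/9.5,185+205/9.5),(318+208/9.5,185+112/9.5)])):
    A,B=[ray(u,pic,z) for u in q]; d=B-A; print(z,((A+B)/2).round(1),np.linalg.norm(d[:2]).round(1),np.degrees(np.arctan2(d[1],d[0])).round(1))
```

```text
114 [641.1 -52.5 114. ] 46.3 35.0
114 [638.2 -52.6 114. ] 52.7 36.7
116 [638.8 -54.3 116. ] 46.1 35.0
116 [635.2 -56.1 116. ] 52.5 36.7
118 [636.6 -56.  118. ] 46.0 35.0
118 [632.1 -59.6 118. ] 52.2 36.7
```

>>> {"op": "drive_tool", "data": {
  "moves": "1 0.323 -0.655 -0.06 0.436; 1 0.323 -0.655 -0.06 0.436; 1 0.323 -0.655 -0.06 0.436; 1 0.323 -0.655 -0.06 0.436; 1 0.323 -0.655 -0.06 0.436; 1 0.323 -0.655 -0.06 0.436; 1 0.323 -0.655 -0.06 0.436; 1 0.323 -0.655 -0.06 0.436; 1 0.323 -0.655 -0.06 0.436; 1 0.323 -0.655 -0.06 0.436; 1 0.323 -0.655 -0.06 0.436; 1 0.323 -0.655 -0.06 0.436"
}}

```text
clock: 2.45
tool_pos: [418.6, 42.0, 163.8]
orientation: [-1.121, -1.34, 1.338]
contact_force: [0.5, 0.8, 0.5]
gripper_width: 2.4
```

>>> {"op": "drive_tool", "data": {
  "moves": "1 0.057 -0.117 -0.011 0; 1 0.057 -0.117 -0.011 0; 1 0.057 -0.117 -0.011 0;1 0.057 -0.117 -0.011 0;1 0.057 -0.117 -0.011 0"
}}

```text
clock: 2.95
tool_pos: [474.6, -73.2, 152.2]
orientation: [-1.12, -1.337, 1.337]
contact_force: [0.6, 1.0, -0.9]
gripper_width: 0.8
```

```bash
cat > now.py <<'E'
from h import *
import sys
s=env.get_state(); M=R.from_rotvec(s["orientation"]).as_matrix()
P=np.array([635.2,-55.,0]); yaw=.177
l=R.from_euler('z',-yaw).apply(s["tool_pos"]-P)
print("t",s["clock"],"tcp",s["tool_pos"].round(1),"press",l.round(1),"yaw",np.degrees(np.arctan2(M[1,0],M[0,0])).round(2),"q",s["joints"].round(2),"F",s["contact_force"].round(1),s["ft_torque"].round(2),"down",M[:,1].round(3), s["gripper_width"])
E
python3 now.py
python3 - <<'E'
from h import *
p=env.snapshot("wrist"); cv2.imwrite("pics/wr1.png",p["frame"][:,:,::-1])
E
```

```text
t 2.95 tcp [474.6 -73.2 152.2] press [-161.3   10.3  152.2] yaw 100.05 q [-0.26 -0.16  1.89  0.    1.42 -2.01] F [ 0.6  1.  -0.9] [ 0.05  0.   -0.  ] down [-0.001  0.001 -1.   ] 0.8245282631925167
```

View pics/wr1.png

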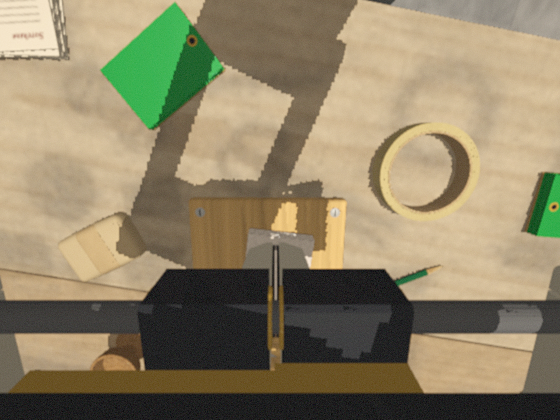

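Run:
```python
from h import *
p=env.snapshot("wrist"); crop(p,180,185,180,100,4.4,"pics/wr2.png")
def L(q,z): return R.from_euler('z',-.177).apply(ray(q,p,z)-np.array([635.2,-55,0])).round(1)
print("bed corners",L((190,199),18),L((347,199),18)); print("pad top front",L((249,230),35),L((313,236),35))
```

```text
bed corners [-163.3  -72.9   18. ] [-163.3   83.7   18. ]
pad top front [-136.5  -13.3   35. ] [-130.3   48.8   35. ]
```

View pics/wr2.png

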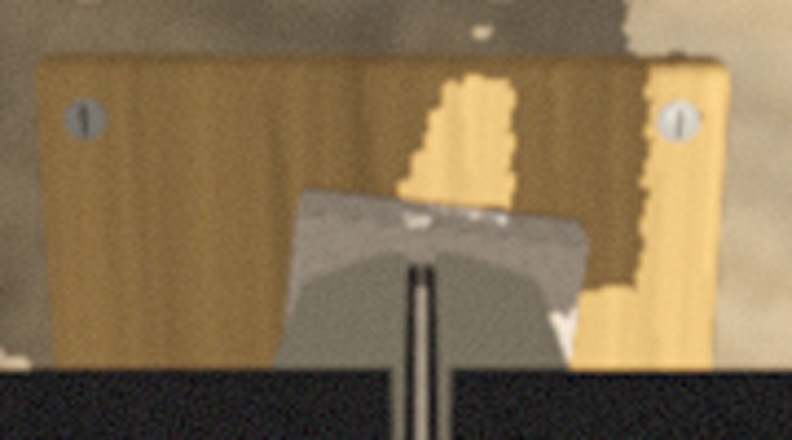

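>>> {"op": "drive_tool", "data": {
  "moves": "1 0 0 -0.045 0; 1 0 0 -0.085 0; 1 0 0 -0.107 0; 1 0 0 -0.107 0; 1 0.0098 0.0018 -0.107 0; 1 0.0148 0.0026 -0.107 0; 1 0.0197 0.0035 -0.107 0; 1 0.0246 0.0044 -0.107 0; 1 0.0295 0.0053 -0.107 0; 1 0.0344 0.0062 -0.107 0; 1 0.0394 0.007 -0.107 0; 1 0.0394 0.007 -0.107 0"
}}

```text
clock: 4.25
tool_pos: [514.8, -65.9, 45.5]
orientation: [-1.12, -1.339, 1.339]
contact_force: [0.0, 0.3, -0.5]
gripper_width: 0.6
```

```bash
python3 now.py
python3 - <<'E'
from h import *
p=env.snapshot("side"); crop(p,230,170,200,140,4,"pics/si2.png")
E
```

```text
t 4.25 tcp [514.8 -65.9  45.5] press [-120.4   10.5   45.5] yaw 100.16 q [-0.23  0.06  1.88  0.    1.2  -1.97] F [ 0.   0.3 -0.5] [ 0.01 -0.02  0.04] down [ 0. -0. -1.] 0.6113033491329706
```

View pics/si2.png

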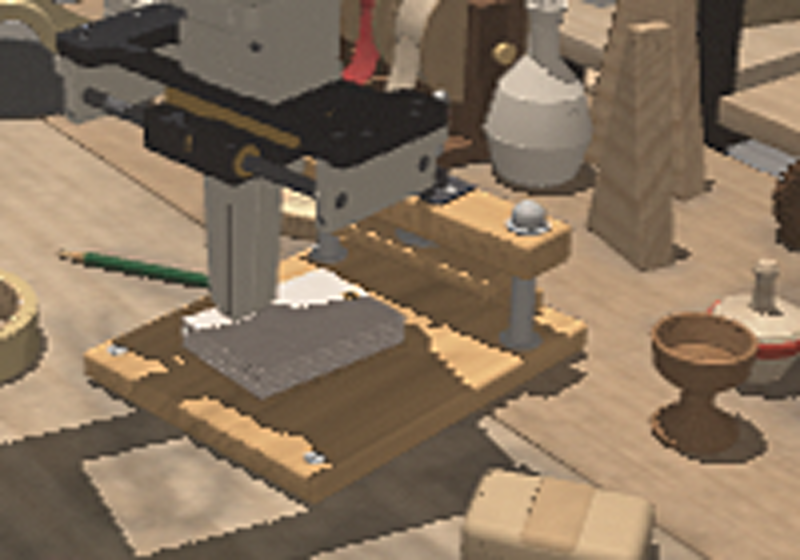

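Run:
```python
from h import *
p=env.snapshot("side")
T=np.array([514.8,-65.9,0])
def c(q): return ((proj(q,p)-[230,170])*4).round().tolist()
u=np.array([.984,.176,0]);v=np.array([-.176,.984,0])
for z in (23.5,35,45.5,60): print(z,c([T+[0,0,z]+a*u+b*v for a,b in((7.5,-17.5),(-7.5,-17.5),(-7.5,17.5),(7.5,17.5))]))
pic=p
print(env.outline_of("cards",p).__len__(), [(q["p"],np.round(q["extent"])) for q in env.outline_of("cards",p)])
crop(p,265,225,80,55,9.5,"pics/si3.png")
p=env.snapshot("scene"); crop(p,240,190,110,80,7,"pics/sc3.png")
```

```text
23.5 [[279.0, 370.0], [257.0, 381.0], [206.0, 355.0], [228.0, 344.0]]
35 [[279.0, 349.0], [257.0, 360.0], [206.0, 335.0], [228.0, 324.0]]
45.5 [[279.0, 330.0], [257.0, 341.0], [206.0, 316.0], [228.0, 305.0]]
60 [[280.0, 304.0], [258.0, 314.0], [206.0, 289.0], [228.0, 279.0]]
4 [(0.87, array([186., 224.,  48.,  24.])), (0.86, array([304., 254.,  60.,  33.])), (0.76, array([263., 329.,  60.,  36.])), (0.32, array([302., 224.,  13.,  17.]))]
```

View pics/si3.png

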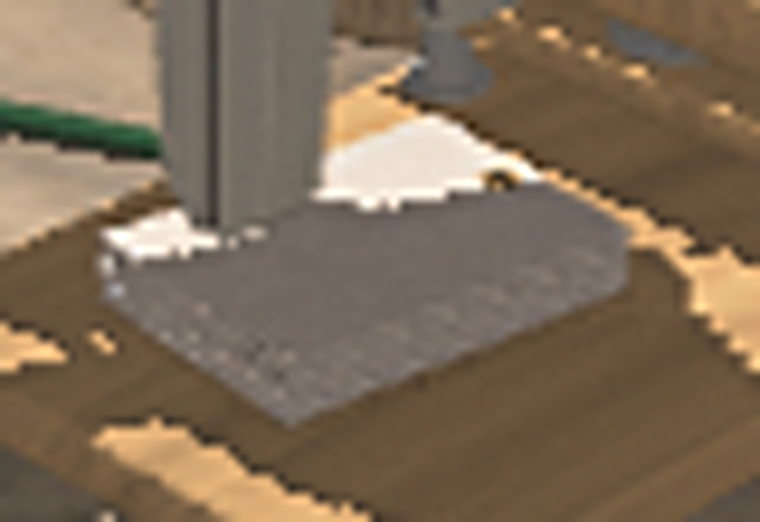

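View pics/sc3.png

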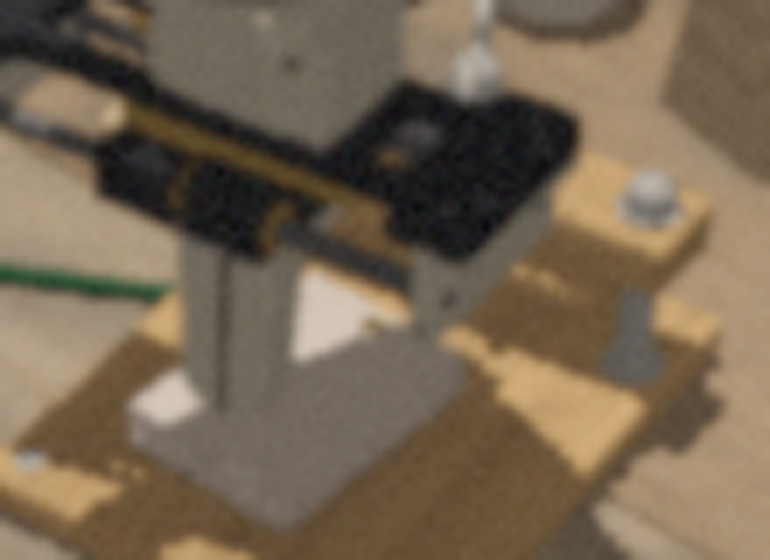

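```bash
python3 - <<'E'
from h import *
a=env.snapshot("side"); b=env.snapshot("scene")
ua=(265+213/9.5-.5,225+233/9.5-.5); ub=(240+222/7-.5,190+410/7-.5)
for z in range(20,80,5):
    A=ray(ua,a,z);B=ray(ub,b,z); print(z,A.round(1),B.round(1),np.linalg.norm(A-B).round(1))
E
python3 now.py
```

```text
20 [538.7 -18.3  20. ] [534.6 -40.7  20. ] 22.8
25 [533.6 -25.7  25. ] [530.3 -44.7  25. ] 19.3
30 [528.5 -33.2  30. ] [526.  -48.7  30. ] 15.7
35 [523.4 -40.6  35. ] [521.7 -52.7  35. ] 12.2
40 [518.3 -48.   40. ] [517.4 -56.6  40. ] 8.6
45 [513.2 -55.5  45. ] [513.1 -60.6  45. ] 5.1
50 [508.1 -62.9  50. ] [508.8 -64.6  50. ] 1.8
55 [503.  -70.4  55. ] [504.5 -68.6  55. ] 2.3
60 [497.9 -77.8  60. ] [500.2 -72.5  60. ] 5.7
65 [492.8 -85.3  65. ] [495.8 -76.5  65. ] 9.2
70 [487.7 -92.7  70. ] [491.5 -80.5  70. ] 12.8
75 [ 482.7 -100.1   75. ] [487.2 -84.5  75. ] 16.3
t 4.6 tcp [514.  -65.9  45.4] press [-121.2   10.6   45.4] yaw 100.15 q [-0.23  0.06  1.88 -0.    1.2  -1.97] F [-1.1  0.9 -0.2] [0.02 0.04 0.01] down [-0.  0. -1.] 0.6829594106667006
```

Run:
```python
from h import *
print(env.finger_overhang,[x for x in dir(env) if x[0]!='_'])
b=env.snapshot("wrist"); cv2.imwrite("pics/wr3.png",b["frame"][:,:,::-1])
T=np.array([514.,-65.9,0])
u=np.array([.984,.176,0])
for z in (23.5,35,45,55,60,80,100,120): print(z,proj([T+[0,0,z]-8*u],b).round(0))
p=env.snapshot("side")
print("side seam",[proj([T+[0,0,z]-8*u],p).round(0).tolist() for z in (23.5,45,55,60,80,100,120)])
cv2.imwrite("pics/si4.png",p["frame"][100:310,180:400,::-1].repeat(3,0).repeat(3,1)[:600])
```

```text
22.0 ['MotionError', 'finger_overhang', 'get_state', 'outline_of', 'sign_off', 'snapshot']
23.5 [[274. 229.]]
35 [[274. 235.]]
45 [[274. 240.]]
55 [[274. 247.]]
60 [[274. 250.]]
80 [[273. 266.]]
100 [[273. 287.]]
120 [[273. 315.]]
side seam [[[287.0, 262.0]], [[287.0, 253.0]], [[287.0, 248.0]], [[287.0, 246.0]], [[287.0, 236.0]], [[287.0, 227.0]], [[287.0, 217.0]]]
```

View pics/wr3.png

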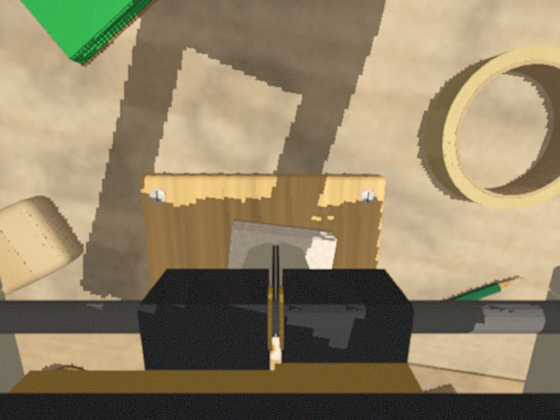

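View pics/si4.png

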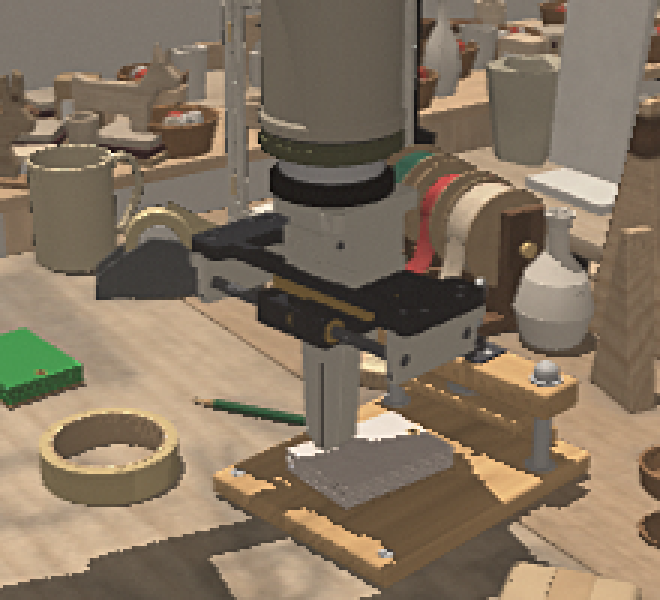

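>>> {"op": "drive_tool", "data": {
  "moves": "1 -0.022 -0.004 0 0; 1 -0.042 -0.0075 0 0; 1 -0.042 -0.0075 0 0; 1 -0.042 -0.0075 -0.005 0; 1 -0.042 -0.0075 -0.01 0; 1 -0.042 -0.0075 -0.01 0"
}}

```text
clock: 5.3
tool_pos: [472.2, -73.2, 34.5]
orientation: [-1.119, -1.338, 1.339]
contact_force: [0.5, -0.2, 0.2]
gripper_width: 0.7
```

```bash
python3 now.py
python3 - <<'E'
from h import *
p=env.snapshot("side"); crop(p,230,170,200,140,4,"pics/si5.png")
p=env.snapshot("scene"); crop(p,220,170,180,130,4.4,"pics/sc5.png")
E
```

```text
t 5.3 tcp [472.2 -73.2  34.5] press [-163.7   10.8   34.5] yaw 100.17 q [-0.26 -0.03  2.    0.    1.18 -2.01] F [ 0.5 -0.2  0.2] [0.02 0.03 0.01] down [-0.001  0.    -1.   ] 0.6721197931431655
```

View pics/si5.png

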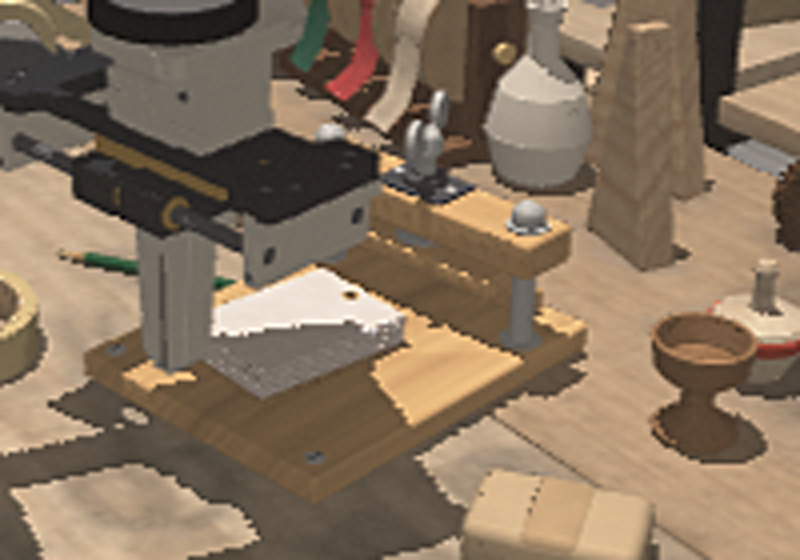

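View pics/sc5.png

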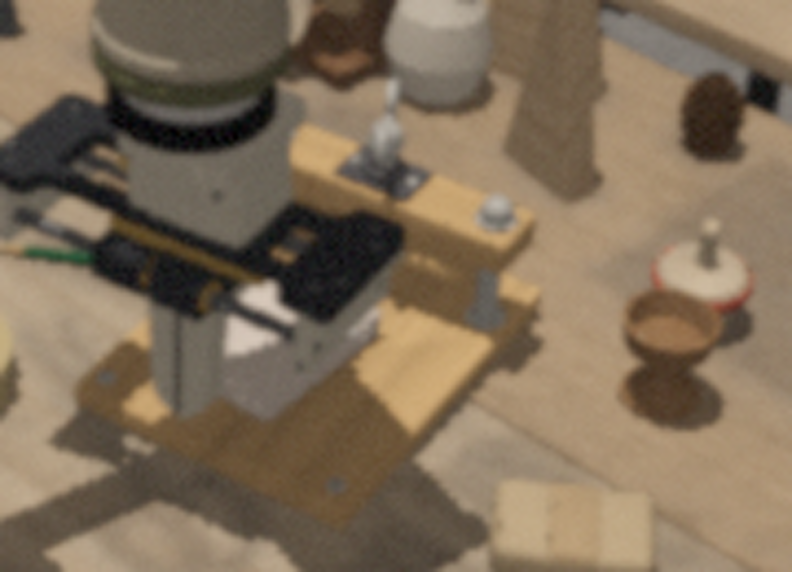

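Run:
```python
from h import *
a=env.snapshot("side"); b=env.snapshot("scene")
ua=(230+165/4-.5,170+370/4-.5); ub=(220+180/4.4-.5,170+414/4.4-.5)
for z in range(15,60,5):
    A=ray(ua,a,z);B=ray(ub,b,z); print(z,A.round(1),B.round(1),np.linalg.norm(A-B).round(1))
crop(a,255,235,60,45,13,"pics/si6.png")
```

```text
15 [487.7 -36.2  15. ] [484.6 -55.9  15. ] 20.0
20 [483.2 -43.3  20. ] [480.7 -59.8  20. ] 16.6
25 [478.7 -50.5  25. ] [476.7 -63.6  25. ] 13.2
30 [474.1 -57.7  30. ] [472.8 -67.5  30. ] 9.9
35 [469.6 -64.9  35. ] [468.8 -71.3  35. ] 6.5
40 [465.1 -72.1  40. ] [464.9 -75.2  40. ] 3.1
45 [460.6 -79.3  45. ] [460.9 -79.   45. ] 0.4
50 [456.  -86.4  50. ] [457.  -82.9  50. ] 3.7
55 [451.5 -93.6  55. ] [453.  -86.7  55. ] 7.1
```

View pics/si6.png

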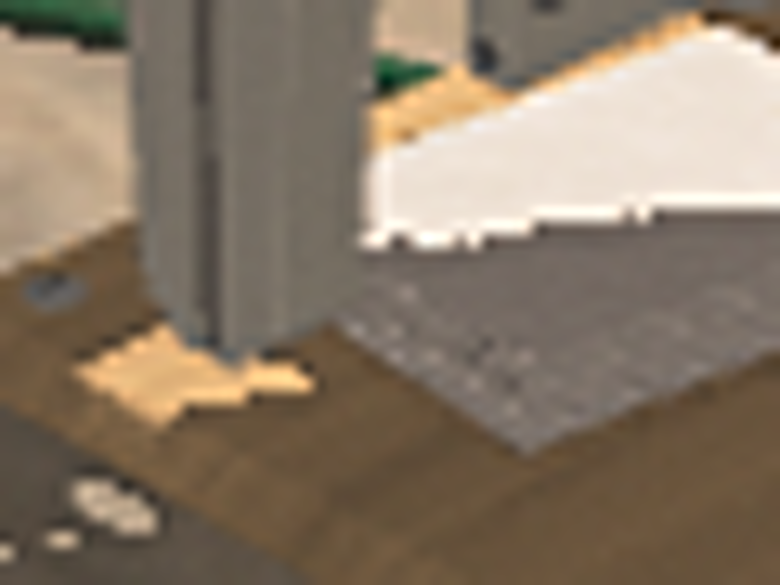

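>>> {"op": "drive_tool", "data": {
  "moves": "1 0 0 -0.004 0; 1 0 0 -0.008 0; 1 0 0 -0.011 0; 1 0 0 -0.011 0"
}}

```text
clock: 5.9
tool_pos: [471.6, -73.2, 23.7]
orientation: [-1.119, -1.338, 1.339]
contact_force: [0.3, 0.6, -0.7]
gripper_width: 0.4
```

```bash
python3 now.py
python3 - <<'E'
from h import *
p=env.snapshot("side"); crop(p,255,225,60,55,10,"pics/si7.png")
E
```

```text
t 5.9 tcp [471.6 -73.2  23.7] press [-164.2   10.8   23.7] yaw 100.15 q [-0.26 -0.02  2.   -0.    1.16 -2.01] F [ 0.3  0.6 -0.7] [0.03 0.05 0.02] down [-0.001  0.    -1.   ] 0.40898712027364337
```

View pics/si7.png

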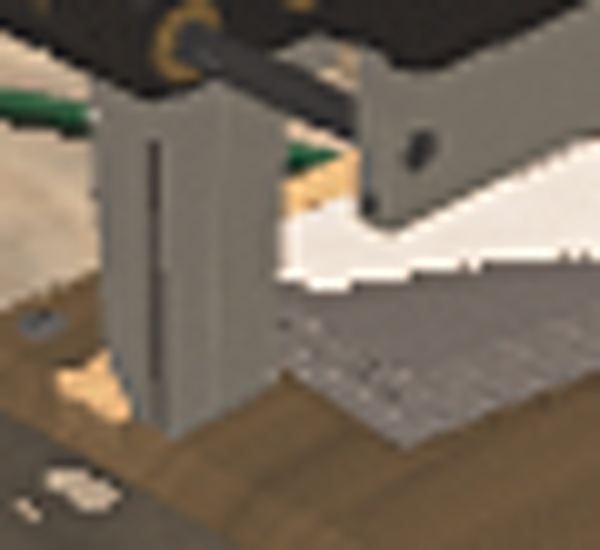

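>>> {"op": "drive_tool", "data": {
  "moves": "1 0 0 -0.004 0; 1 0 0 -0.008 0; 1 0 0 -0.008 0"
}}

```text
clock: 6.25
tool_pos: [471.6, -73.3, 15.7]
orientation: [-1.119, -1.338, 1.339]
contact_force: [-0.6, -0.8, -0.0]
gripper_width: 0.5
```

```bash
python3 now.py
python3 - <<'E'
from h import *
p=env.snapshot("side"); crop(p,255,225,60,55,10,"pics/si8.png")
E
```

```text
t 6.25 tcp [471.6 -73.3  15.7] press [-164.2   10.8   15.7] yaw 100.15 q [-0.26 -0.    2.01 -0.    1.14 -2.01] F [-0.6 -0.8 -0. ] [-0.    0.01 -0.  ] down [-0.001  0.    -1.   ] 0.4626547583378981
```

View pics/si8.png

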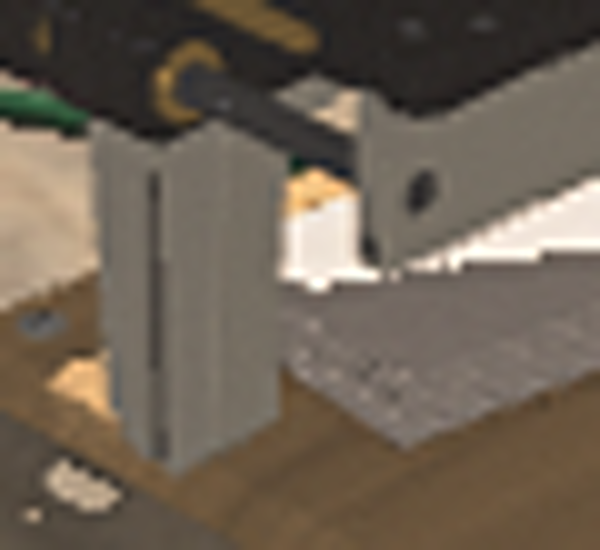

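Run:
```python
from h import *
p=env.snapshot("side")
T=np.array([471.6,-73.3,0]);u=np.array([.984,.176,0]);v=np.array([-.176,.984,0])
for z in (15,20,25,30,35): print(z,((proj([T-9*u-4*v+[0,0,z],T-9*u-0*v+[0,0,z],T+9*u-12*v+[0,0,z]],p)-[254.5,224.5])*10).round().tolist())
```

```text
15 [[176.0, 508.0], [162.0, 500.0], [275.0, 488.0]]
20 [[176.0, 485.0], [162.0, 477.0], [274.0, 465.0]]
25 [[176.0, 462.0], [161.0, 454.0], [274.0, 443.0]]
30 [[175.0, 439.0], [161.0, 431.0], [274.0, 420.0]]
35 [[175.0, 416.0], [160.0, 408.0], [274.0, 397.0]]
```

>>> {"op": "drive_tool", "data": {
  "moves": "1 0 0 -0.002 0; 1 0.0098 0.0018 -0.002 0; 1 0.0148 0.0026 -0.002 0; 1 0.0197 0.0035 -0.002 0; 1 0.0246 0.0044 -0.002 0; 1 0.0295 0.0053 -0.002 0; 1 0.0344 0.0062 -0.002 0; 1 0.0394 0.007 -0.002 0; 1 0.0394 0.007 -0.002 0"
}}

```text
clock: 7.25
tool_pos: [512.4, -66.3, 14.6]
orientation: [-1.121, -1.339, 1.338]
contact_force: [-0.1, -0.6, 0.5]
gripper_width: 0.7
```

```bash
python3 now.py
python3 - <<'E'
from h import *
p=env.snapshot("side"); crop(p,230,170,200,140,4,"pics/si9.png")
E
```

```text
t 7.25 tcp [512.4 -66.3  14.6] press [-122.9   10.5   14.6] yaw 100.16 q [-0.23  0.1   1.9   0.    1.14 -1.98] F [-0.1 -0.6  0.5] [-0.01  0.03 -0.03] down [ 0.001  0.    -1.   ] 0.7312427384968478
```

View pics/si9.png

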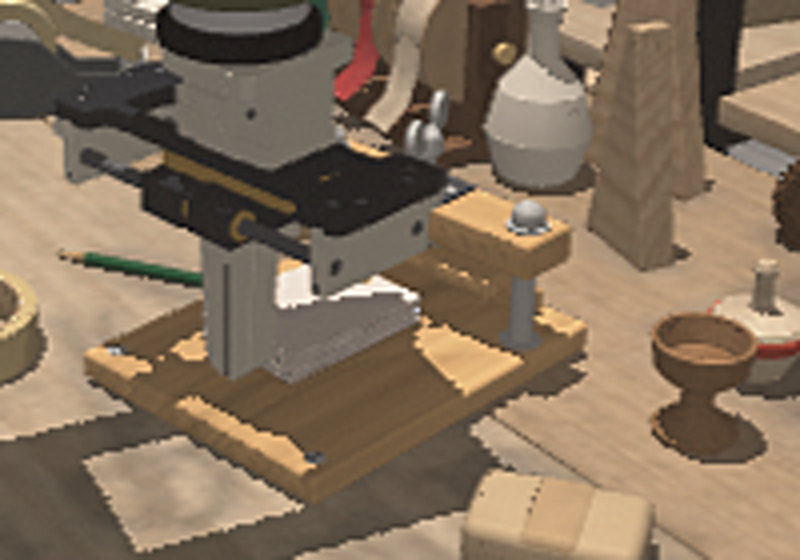

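>>> {"op": "drive_tool", "data": {
  "moves": "1 0.0049 0.0009 0 0; 1 0.0098 0.0018 0 0; 1 0.0148 0.0026 0 0; 1 0.0197 0.0035 0 0; 1 0.0246 0.0044 0 0; 1 0.0295 0.0053 0 0; 1 0.0325 0.0058 0 0; 1 0.0325 0.0058 0 0"
}}

```text
clock: 8.1
tool_pos: [544.7, -60.5, 14.6]
orientation: [-1.12, -1.339, 1.339]
contact_force: [-0.4, -0.0, 0.4]
gripper_width: 0.1
```

```bash
python3 now.py
python3 - <<'E'
from h import *
p=env.snapshot("side"); crop(p,230,170,200,140,4,"pics/si10.png")
p=env.snapshot("wrist"); cv2.imwrite("pics/wr10.png",p["frame"][:,:,::-1])
E
```

```text
t 8.1 tcp [544.7 -60.5  14.6] press [-90.1  10.5  14.6] yaw 100.17 q [-0.2   0.18  1.81  0.    1.15 -1.95] F [-0.4 -0.   0.4] [ 0.02 -0.01 -0.  ] down [ 0. -0. -1.] 0.12928951863391785
```

View pics/si10.png

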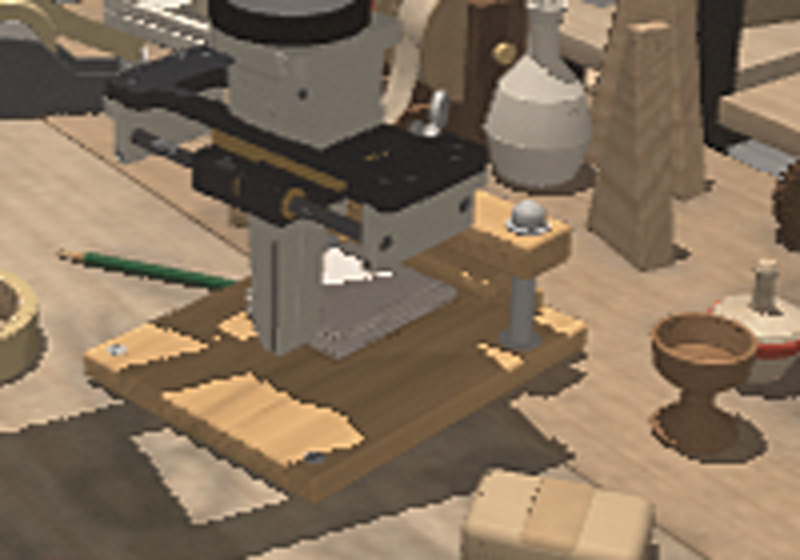

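View pics/wr10.png

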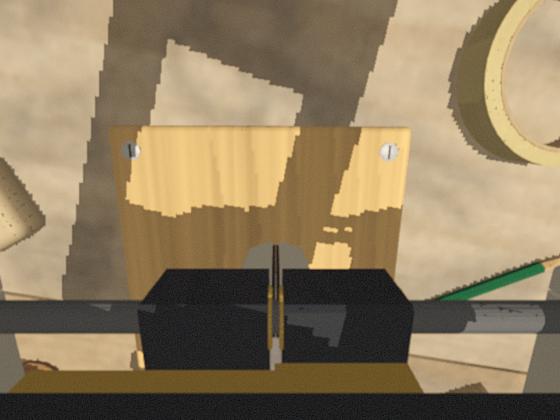

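>>> {"op": "drive_tool", "data": {
  "moves": "1 0.002 0.0004 0 0; 1 0.0039 0.0007 0 0; 1 0.0059 0.0011 0 0; 1 0.0069 0.0012 0 0; 1 0.0069 0.0012 0 0"
}}

```text
clock: 8.7
tool_pos: [551.3, -59.4, 14.5]
orientation: [-1.12, -1.339, 1.339]
contact_force: [-0.5, -1.0, 0.1]
gripper_width: 0.4
```

```bash
python3 now.py
```

```text
t 8.7 tcp [551.3 -59.4  14.5] press [-83.4  10.5  14.5] yaw 100.16 q [-0.2   0.2   1.8   0.    1.15 -1.95] F [-0.5 -1.   0.1] [0.01 0.03 0.02] down [ 0. -0. -1.] 0.4341557860965104
```

>>> {"op": "drive_tool", "data": {
  "moves": "1 0.001 0.0002 0 0; 1 0.002 0.0004 0 0; 1 0.002 0.0004 0 0"
}}

```text
clock: 9.0
tool_pos: [553.2, -59.0, 14.5]
orientation: [-1.12, -1.339, 1.338]
contact_force: [-0.3, 0.3, 0.9]
gripper_width: 0.4
```

>>> {"op": "drive_tool", "data": {
  "moves": "1 0.001 0.0002 0 0; 1 0.001 0.0002 0 0"
}}

```text
clock: 9.2
tool_pos: [554.1, -58.8, 14.5]
orientation: [-1.12, -1.339, 1.338]
contact_force: [-0.1, -0.9, 0.3]
gripper_width: 0.2
```

>>> {"op": "drive_tool", "data": {
  "moves": "1 0.001 0.0002 0 0; 1 0.001 0.0002 0 0"
}}

```text
clock: 9.4
tool_pos: [555.2, -58.6, 14.5]
orientation: [-1.12, -1.339, 1.338]
contact_force: [-0.2, -0.7, 0.9]
gripper_width: 0.4
```

>>> {"op": "drive_tool", "data": {
  "moves": "1 0.001 0.0002 0 0; 1 0.001 0.0002 0 0"
}}

```text
clock: 9.6
tool_pos: [555.6, -58.4, 14.4]
orientation: [-1.119, -1.338, 1.339]
contact_force: [-4.5, -0.4, 2.1]
gripper_width: 0.8
```

>>> {"op": "drive_tool", "data": {
  "moves": "1 0.001 0.0002 0 0; 1 0.001 0.0002 0 0"
}}

```text
clock: 9.8
tool_pos: [555.6, -58.4, 14.3]
orientation: [-1.118, -1.336, 1.34]
contact_force: [-8.8, -2.0, 7.0]
gripper_width: 0.6
```

```bash
python3 now.py
python3 - <<'E'
from h import *
p=env.snapshot("side"); crop(p,265,200,110,80,7,"pics/si11.png")
p=env.snapshot("scene"); crop(p,255,190,100,75,7,"pics/sc11.png")
E
```

```text
t 9.8 tcp [555.6 -58.4  14.3] press [-78.9  10.6  14.3] yaw 100.16 q [-0.2   0.21  1.78 -0.    1.16 -1.94] F [-8.8 -2.   7. ] [-0.24  1.56  0.04] down [-0.003 -0.    -1.   ] 0.5863024469895911
```

View pics/si11.png

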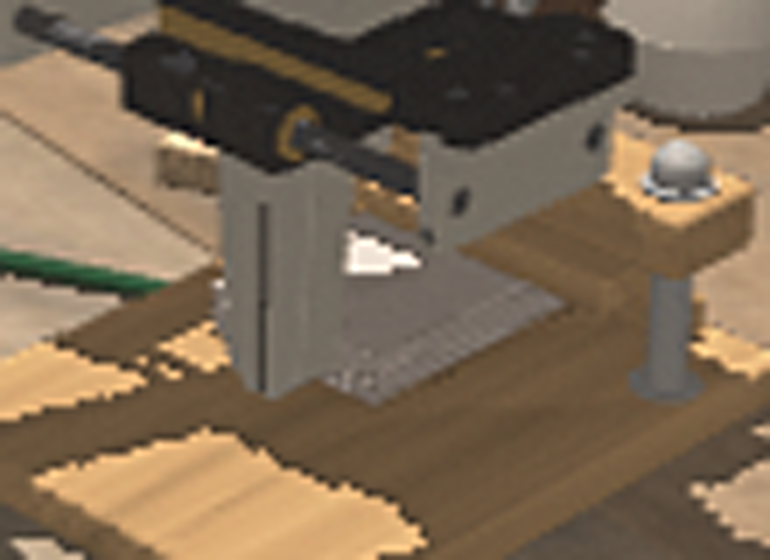

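View pics/sc11.png

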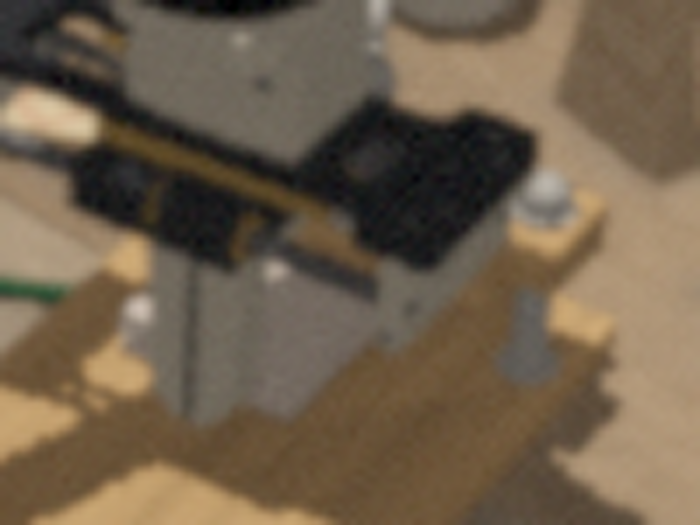

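>>> {"op": "drive_tool", "data": {
  "moves": "1 -0.003 -0.0005 0 0; 1 -0.01 -0.0018 0 0; 1 -0.03 -0.0053 0 0; 1 -0.05 -0.0088 0 0; 1 -0.08 -0.014 0.03 0; 1 -0.09 -0.016 0.08 0; 1 -0.09 -0.016 0.13 0; 1 -0.09 -0.016 0.16 0; 1 -0.09 -0.016 0.16 0"
}}

```text
clock: 10.8
tool_pos: [470.3, -75.1, 180.7]
orientation: [-1.131, -1.345, 1.336]
contact_force: [0.8, 0.2, 0.3]
gripper_width: 1.0
```

```bash
python3 now.py
python3 - <<'E'
from h import *
a=env.snapshot("side"); crop(a,230,170,200,140,4,"pics/si12.png")
b=env.snapshot("scene"); crop(b,220,170,180,130,4.4,"pics/sc12.png")
def tri(ua,ub):
    z=np.linspace(-20,400,421); d=[np.linalg.norm(ray(ua,a,k)-ray(ub,b,k)) for k in z]; i=int(np.argmin(d)); return z[i],(ray(ua,a,z[i])+ray(ub,b,z[i])).round(0)/2,round(d[i],1)
print("bottle top",tri((367,160),(320,152))); print("obelisk top",tri((398,137),(349,122)))
print("bottle base",ray((365,213),a,0).round(),ray((319,190),b,0).round()); print("obelisk base",ray((390,235),a,0).round(),ray((346,212),b,0).round())
E
```

```text
t 10.8 tcp [470.3 -75.1 180.7] press [-165.9    9.2  180.7] yaw 100.15 q [-0.27 -0.21  1.87  0.    1.46 -2.01] F [0.8 0.2 0.3] [ 0.08 -0.03 -0.  ] down [ 0.011 -0.003 -1.   ] 0.9718258952639471
bottle top (np.float64(169.0), array([746.5,  -6. , 169. ]), np.float64(18.9))
obelisk top (np.float64(196.0), array([869.5,  13.5, 196. ]), np.float64(3.7))
bottle base [823.  53.   0.] [816.  49.   0.]
obelisk base [788. -67.   0.] [787. -62.   0.]
```

View pics/si12.png

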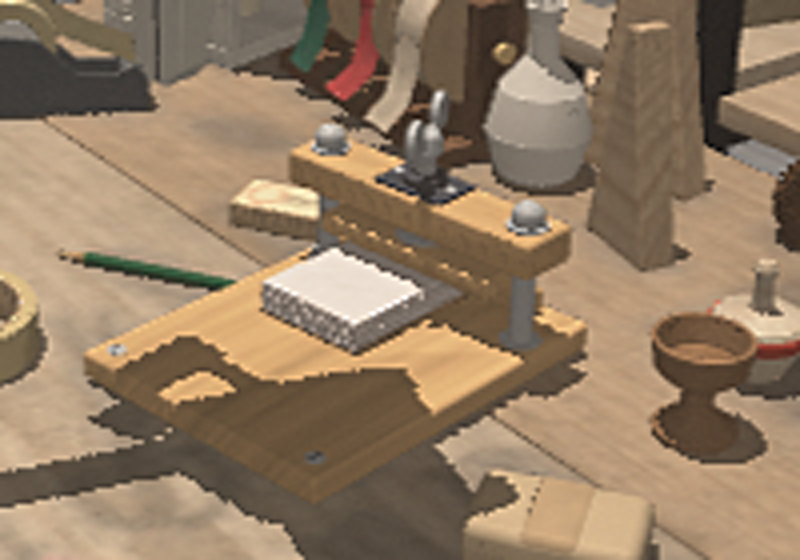

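View pics/sc12.png

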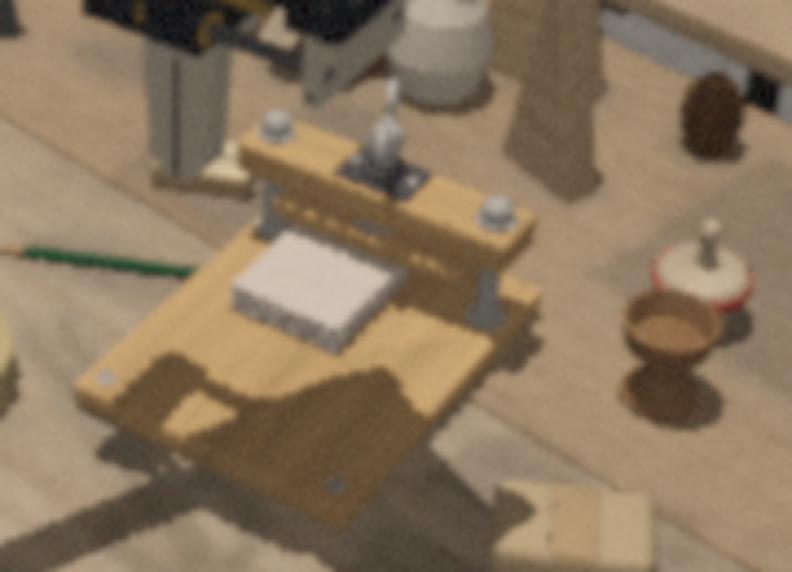

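>>> {"op": "drive_tool", "data": {
  "moves": "1 0.04 0 -0.01 -0.15; 1 0.08 0 -0.02 -0.3; 1 0.12 0 -0.03 -0.45; 1 0.157 -0.008 -0.03 -0.6; 1 0.157 -0.008 -0.03 -0.75; 1 0.157 -0.008 -0.03 -0.806; 1 0.157 -0.008 -0.03 -0.806"
}}

```text
clock: 11.6
tool_pos: [622.7, -81.8, 141.2]
orientation: [-1.44, -0.731, 0.737]
contact_force: [0.7, -0.2, 0.1]
gripper_width: 0.8
```

```bash
python3 now.py
python3 - <<'E'
from h import *
a=env.snapshot("side"); crop(a,280,140,110,80,7,"pics/si13.png")
b=env.snapshot("wrist"); cv2.imwrite("pics/wr13.png",b["frame"][:,:,::-1])
E
```

```text
t 11.6 tcp [622.7 -81.8 141.2] press [-17.1 -24.2 141.2] yaw 53.94 q [-0.21  0.25  1.48  0.    1.41 -1.15] F [ 0.7 -0.2  0.1] [-0.01  0.03 -0.04] down [-0.004  0.001 -1.   ] 0.7640049711324353
```

View pics/si13.png

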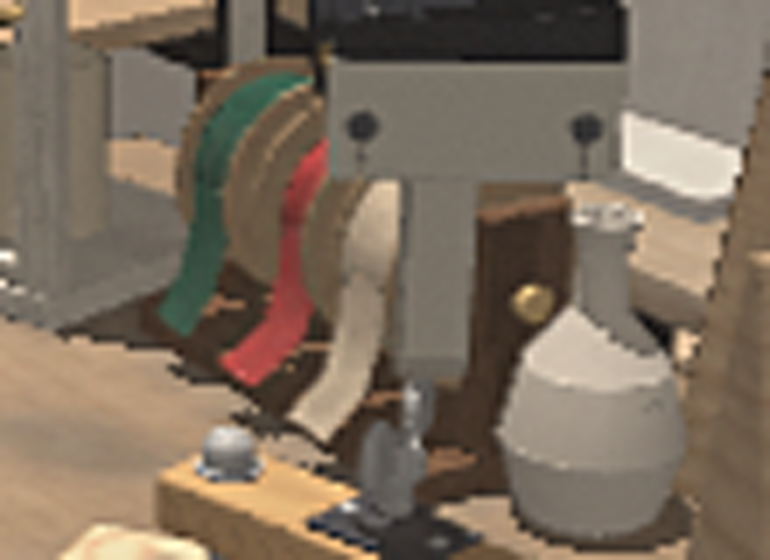

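View pics/wr13.png

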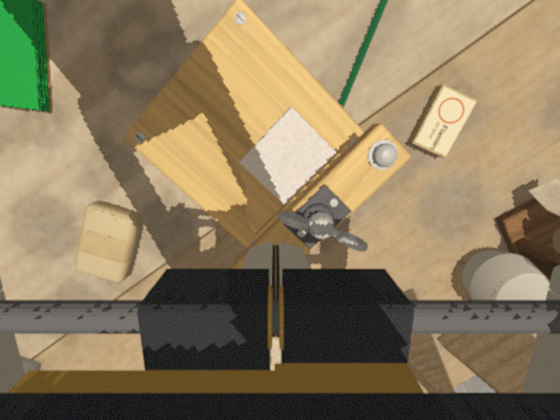

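Run:
```python
from h import *
b=env.snapshot("wrist"); crop(b,230,120,200,140,4,"pics/wr14.png")
for q,z in(((383,152),93),((285,215),116),((365,245),116),((320,222),113.5)): 
    w=ray(q,b,z); print(q,w.round(1),R.from_euler('z',-.177).apply(w-np.array([635.2,-55,0])).round(1))
A=ray((285,215),b,116);B=ray((365,245),b,116);d=B-A;print(np.hypot(*d[:2]),np.degrees(np.arctan2(d[1],d[0])))
s=env.get_state(); T=s["tool_pos"]
for o in(-8,8,0):
  n=np.array([-np.sin(.941),np.cos(.941),0])
  print(o,[proj([T+o*n+[0,0,h]],b).round(0).tolist() for h in (-22,-10,0,8,15)])
```

```text
(383, 152) [622.   11.7  93. ] [-1.2 67.9 93. ]
(285, 215) [613.5 -66.6 116. ] [-23.4  -7.6 116. ]
(365, 245) [662.1 -35.1 116. ] [ 30.   14.8 116. ]
(320, 222) [631.8 -50.8 113.5] [ -2.6   4.7 113.5]
57.8837773445767 32.89514947467528
-8 [[[274.0, 253.0]], [[274.0, 261.0]], [[274.0, 268.0]], [[274.0, 274.0]], [[274.0, 280.0]]]
8 [[[275.0, 230.0]], [[274.0, 237.0]], [[274.0, 243.0]], [[274.0, 248.0]], [[274.0, 253.0]]]
0 [[[274.0, 242.0]], [[274.0, 249.0]], [[274.0, 255.0]], [[274.0, 261.0]], [[274.0, 266.0]]]
```

View pics/wr14.png

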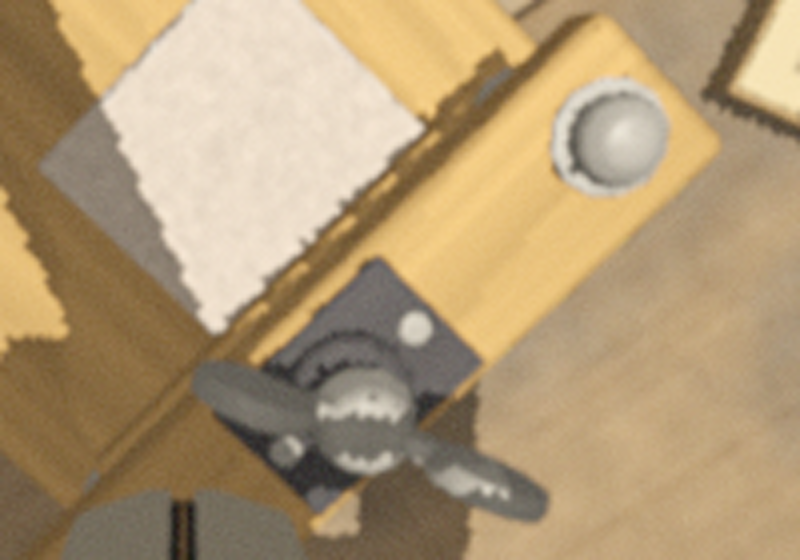

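>>> {"op": "drive_tool", "data": {
  "moves": "1 0.005 0 0 0; 1 0.005 0 -0.01 0; 1 0.005 0 -0.025 0; 1 0.005 0 -0.038 0; 1 0.005 0 -0.038 0"
}}

```text
clock: 12.25
tool_pos: [626.6, -81.7, 102.4]
orientation: [-1.439, -0.731, 0.738]
contact_force: [-0.4, 0.6, -0.5]
gripper_width: 0.3
```

```bash
python3 now.py
python3 - <<'E'
from h import *
a=env.snapshot("side"); crop(a,280,140,110,80,7,"pics/si15.png")
E
cat > orb.py <<'E'
import sys, numpy as np
# orbit rows: theta0 dtheta n z-shifts
def C(th,rho=27,t=10.5): 
    th=np.radians(th); return np.array([rho*np.cos(th)-t*np.sin(th), rho*np.sin(th)+t*np.cos(th)])
th0=float(sys.argv[1]); step=float(sys.argv[2]); n=int(sys.argv[3]); dz=float(sys.argv[4]) if len(sys.argv)>4 else 0
rows=[]
for i in range(1,n+1):
    d=(C(th0+i*step)-C(th0))/1000; rows.append("1 %.4f %.4f %.4f %.4f"%(d[0],d[1],dz*i/n,np.radians(i*step)))
print("; ".join(rows))
E
python3 orb.py 234 -8.3 12; python3 orb.py 134.4 -8.3 12
```

```text
t 12.25 tcp [626.6 -81.7 102.4] press [-13.2 -24.8 102.4] yaw 53.98 q [-0.21  0.29  1.51 -0.    1.35 -1.15] F [-0.4  0.6 -0.5] [-0.04  0.05  0.01] down [-0.006  0.001 -1.   ] 0.3413415992684911
1 -0.0040 0.0014 0.0000 -0.1449; 1 -0.0077 0.0033 0.0000 -0.2897; 1 -0.0111 0.0057 0.0000 -0.4346; 1 -0.0141 0.0086 0.0000 -0.5794; 1 -0.0167 0.0119 0.0000 -0.7243; 1 -0.0188 0.0156 0.0000 -0.8692; 1 -0.0203 0.0195 0.0000 -1.0140; 1 -0.0212 0.0236 0.0000 -1.1589; 1 -0.0216 0.0277 0.0000 -1.3038; 1 -0.0213 0.0319 0.0000 -1.4486; 1 -0.0205 0.0360 0.0000 -1.5935; 1 -0.0190 0.0400 0.0000 -1.7383
1 0.0020 0.0037 0.0000 -0.1449; 1 0.0045 0.0070 0.0000 -0.2897; 1 0.0075 0.0100 0.0000 -0.4346; 1 0.0108 0.0125 0.0000 -0.5794; 1 0.0145 0.0145 0.0000 -0.7243; 1 0.0185 0.0159 0.0000 -0.8692; 1 0.0226 0.0168 0.0000 -1.0140; 1 0.0268 0.0170 0.0000 -1.1589; 1 0.0309 0.0167 0.0000 -1.3038; 1 0.0350 0.0157 0.0000 -1.4486; 1 0.0389 0.0142 0.0000 -1.5935; 1 0.0426 0.0121 0.0000 -1.7383
```

View pics/si15.png

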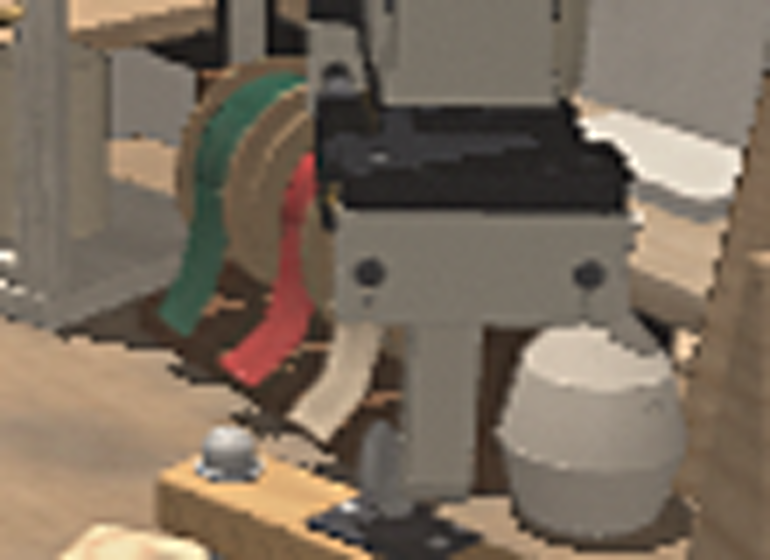

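>>> {"op": "drive_tool", "data": {
  "moves": "1 -0.0040 0.0014 -0.002 -0.145; 1 -0.0077 0.0033 -0.004 -0.29; 1 -0.0111 0.0057 -0.004 -0.4346; 1 -0.0141 0.0086 -0.004 -0.5794; 1 -0.0167 0.0119 -0.004 -0.7243; 1 -0.0188 0.0156 -0.004 -0.8692; 1 -0.0188 0.0156 -0.004 -0.8692"
}}

```text
clock: 13.0
tool_pos: [610.2, -66.6, 102.7]
orientation: [-1.57, -0.056, 0.055]
contact_force: [-1.0, -0.1, -0.1]
gripper_width: 0.5
```

```bash
python3 now.py
python3 - <<'E'
from h import *
b=env.snapshot("wrist"); crop(b,230,120,200,140,4,"pics/wr16.png")
a=env.snapshot("side"); crop(a,280,140,110,80,7,"pics/si16.png")
E
```

```text
t 13.0 tcp [610.2 -66.6 102.7] press [-26.7  -7.  102.7] yaw 4.04 q [-0.19  0.24  1.57 -0.    1.33 -0.26] F [-1.  -0.1 -0.1] [-0.29  0.08 -0.02] down [ 0. -0. -1.] 0.5230411874694338
```

View pics/wr16.png

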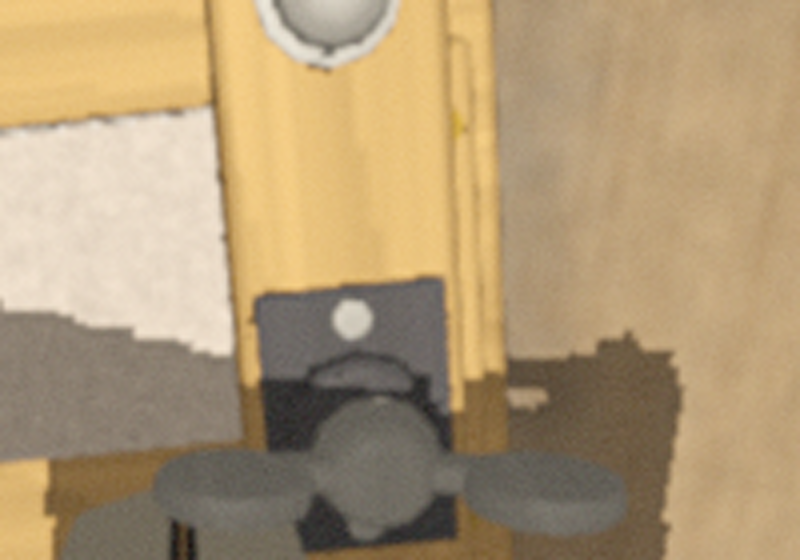

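View pics/si16.png

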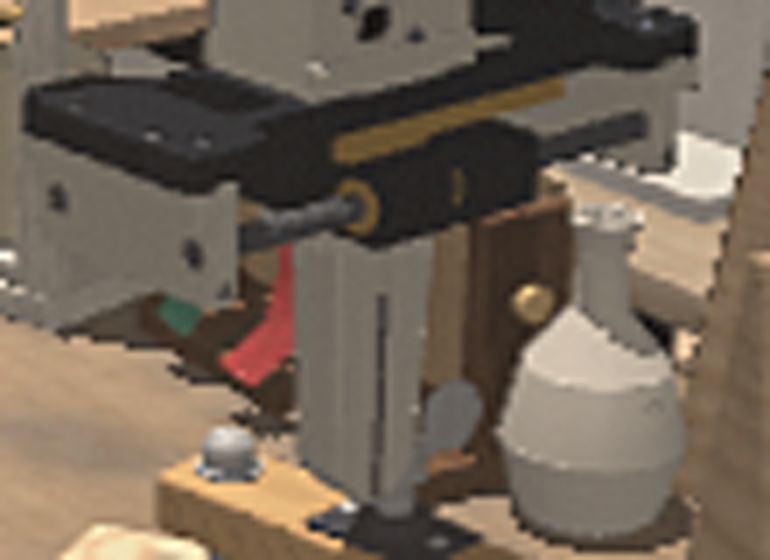

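```bash
python3 orb.py 184.2 -8.3 12 -0.002; python3 orb.py 84.6 -8.3 7 -.001
```

```text
1 -0.0015 0.0039 -0.0002 -0.1449; 1 -0.0025 0.0080 -0.0003 -0.2897; 1 -0.0028 0.0122 -0.0005 -0.4346; 1 -0.0025 0.0164 -0.0007 -0.5794; 1 -0.0017 0.0205 -0.0008 -0.7243; 1 -0.0002 0.0244 -0.0010 -0.8692; 1 0.0018 0.0281 -0.0012 -1.0140; 1 0.0043 0.0314 -0.0013 -1.1589; 1 0.0072 0.0344 -0.0015 -1.3038; 1 0.0106 0.0369 -0.0017 -1.4486; 1 0.0143 0.0389 -0.0018 -1.5935; 1 0.0182 0.0403 -0.0020 -1.7383
1 0.0041 0.0009 -0.0001 -0.1449; 1 0.0083 0.0011 -0.0003 -0.2897; 1 0.0125 0.0007 -0.0004 -0.4346; 1 0.0166 -0.0002 -0.0006 -0.5794; 1 0.0205 -0.0018 -0.0007 -0.7243; 1 0.0241 -0.0038 -0.0009 -0.8692; 1 0.0274 -0.0064 -0.0010 -1.0140
```

>>> {"op": "drive_tool", "data": {
  "moves": "1 -0.0015 0.0039 -0.0002 -0.1449; 1 -0.0025 0.0080 -0.0003 -0.2897; 1 -0.0028 0.0122 -0.0005 -0.4346; 1 -0.0025 0.0164 -0.0007 -0.5794; 1 -0.0017 0.0205 -0.0008 -0.7243; 1 -0.0002 0.0244 -0.0010 -0.8692; 1 0.0018 0.0281 -0.0012 -1.0140; 1 0.0043 0.0314 -0.0013 -1.1589; 1 0.0072 0.0344 -0.0015 -1.3038; 1 0.0106 0.0369 -0.0017 -1.4486; 1 0.0143 0.0389 -0.0018 -1.5935; 1 0.0182 0.0403 -0.0020 -1.7383"
}}

```text
clock: 14.3
tool_pos: [628.2, -25.7, 100.5]
orientation: [-1.162, 1.281, -1.279]
contact_force: [-3.4, 2.5, 1.5]
gripper_width: 0.4
```

```bash
python3 now.py
```

```text
t 14.3 tcp [628.2 -25.7 100.5] press [ -1.7  30.  100.5] yaw -95.51 q [-0.12  0.28  1.52  0.    1.34  1.54] F [-3.4  2.5  1.5] [ 0.25  0.64 -0.06] down [-0.001  0.001 -1.   ] 0.377099407276605
```

>>> {"op": "drive_tool", "data": {
  "moves": "1 0.0041 0.0009 -0.0001 -0.1449; 1 0.0083 0.0011 -0.0003 -0.2897; 1 0.0125 0.0007 -0.0004 -0.4346; 1 0.0166 -0.0002 -0.0006 -0.5794; 1 0.0205 -0.0018 -0.0007 -0.7243; 1 0.0241 -0.0038 -0.0009 -0.8692"
}}

```text
clock: 14.9
tool_pos: [652.7, -28.9, 99.7]
orientation: [-0.586, 1.877, -1.874]
contact_force: [-1.4, 4.3, -0.3]
gripper_width: 0.6
```

```bash
python3 now.py
python3 - <<'E'
from h import *
b=env.snapshot("wrist"); crop(b,230,120,200,140,4,"pics/wr17.png")
a=env.snapshot("side"); crop(a,280,140,110,80,7,"pics/si17.png")
E
```

```text
t 14.9 tcp [652.7 -28.9  99.7] press [21.8 22.6 99.7] yaw -145.29 q [-0.12  0.35  1.45  0.    1.35  2.41] F [-1.4  4.3 -0.3] [ 0.7   0.43 -0.06] down [-0.     0.002 -1.   ] 0.6338393994608417
```

View pics/wr17.png

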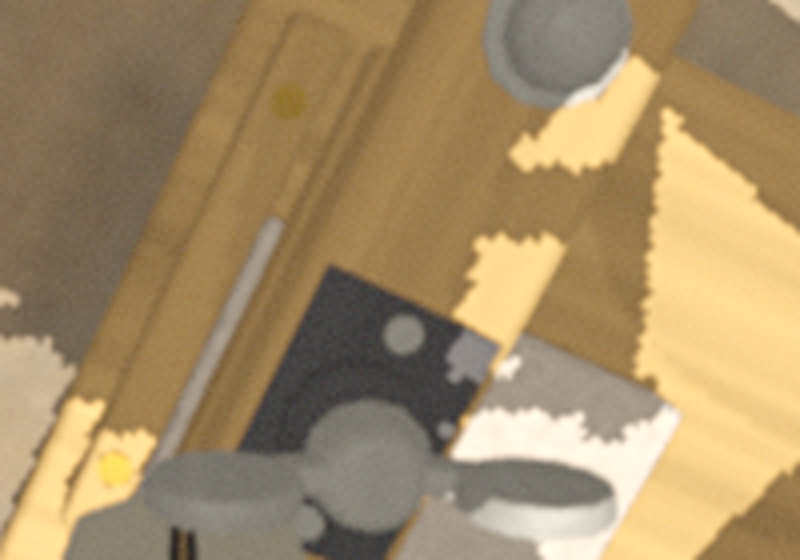

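View pics/si17.png

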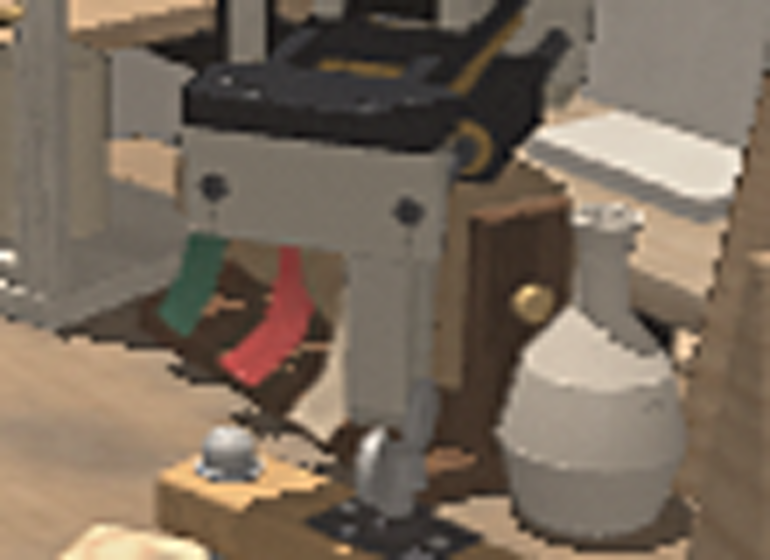

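>>> {"op": "drive_tool", "data": {
  "moves": "1 -0.0023 0.0033 0 0; 1 -0.004 0.003 0.02 0.148; 1 -0.006 -0.002 0.036 0.296; 1 -0.007 -0.006 0.036 0.444; 1 -0.008 -0.01 0.036 0.592; 1 -0.009 -0.013 0.036 0.74; 1 -0.01 -0.016 0.036 0.888; 1 -0.011 -0.019 0.036 1.036; 1 -0.012 -0.022 0.036 1.184; 1 -0.012 -0.025 0.036 1.332; 1 -0.012 -0.025 0.036 1.48; 1 -0.012 -0.025 0.036 1.628"
}}

```text
clock: 16.2
tool_pos: [640.4, -55.5, 135.7]
orientation: [-1.456, 0.698, -0.699]
contact_force: [-0.1, -0.4, -0.7]
gripper_width: 0.4
```

>>> {"op": "drive_tool", "data": {
  "moves": "1 -0.002 -0.003 0 0.148; 1 -0.004 -0.006 0 0.296; 1 -0.006 -0.009 0 0.444; 1 -0.008 -0.012 0 0.592; 1 -0.01 -0.015 0 0.74; 1 -0.012 -0.018 0 0.888; 1 -0.0136 -0.022 0 1.036; 1 -0.0136 -0.0264 0 1.184; 1 -0.0136 -0.0264 0 1.332; 1 -0.0136 -0.0264 0 1.48; 1 -0.0136 -0.0264 0 1.628; 1 -0.0136 -0.0264 0 1.776"
}}

```text
clock: 17.4
tool_pos: [626.8, -81.8, 135.8]
orientation: [-1.46, -0.688, 0.688]
contact_force: [0.2, -0.4, 0.4]
gripper_width: 0.7
```

```bash
python3 now.py
python3 - <<'E'
from h import *
b=env.snapshot("wrist"); crop(b,230,120,200,140,4,"pics/wr18.png")
E
for a in "229.8 -8.3 9" "155.1 -8.3 12" "55.5 -8.3 3"; do python3 orb.py $a; done
```

```text
t 17.4 tcp [626.8 -81.8 135.8] press [-13.  -24.9 135.8] yaw 50.48 q [-0.21  0.26  1.48 -0.    1.4  -1.09] F [ 0.2 -0.4  0.4] [-0.07  0.02  0.05] down [ 0.    -0.001 -1.   ] 0.7224848740219452
1 -0.0039 0.0016 0.0000 -0.1449; 1 -0.0074 0.0038 0.0000 -0.2897; 1 -0.0107 0.0065 0.0000 -0.4346; 1 -0.0135 0.0096 0.0000 -0.5794; 1 -0.0158 0.0131 0.0000 -0.7243; 1 -0.0176 0.0169 0.0000 -0.8692; 1 -0.0188 0.0209 0.0000 -1.0140; 1 -0.0195 0.0251 0.0000 -1.1589; 1 -0.0195 0.0292 0.0000 -1.3038
1 0.0006 0.0042 0.0000 -0.1449; 1 0.0017 0.0082 0.0000 -0.2897; 1 0.0035 0.0120 0.0000 -0.4346; 1 0.0057 0.0155 0.0000 -0.5794; 1 0.0085 0.0187 0.0000 -0.7243; 1 0.0117 0.0214 0.0000 -0.8692; 1 0.0152 0.0237 0.0000 -1.0140; 1 0.0190 0.0254 0.0000 -1.1589; 1 0.0231 0.0265 0.0000 -1.3038; 1 0.0272 0.0271 0.0000 -1.4486; 1 0.0314 0.0270 0.0000 -1.5935; 1 0.0356 0.0264 0.0000 -1.7383
1 0.0040 -0.0013 0.0000 -0.1449; 1 0.0078 -0.0031 0.0000 -0.2897; 1 0.0113 -0.0054 0.0000 -0.4346
```

View pics/wr18.png

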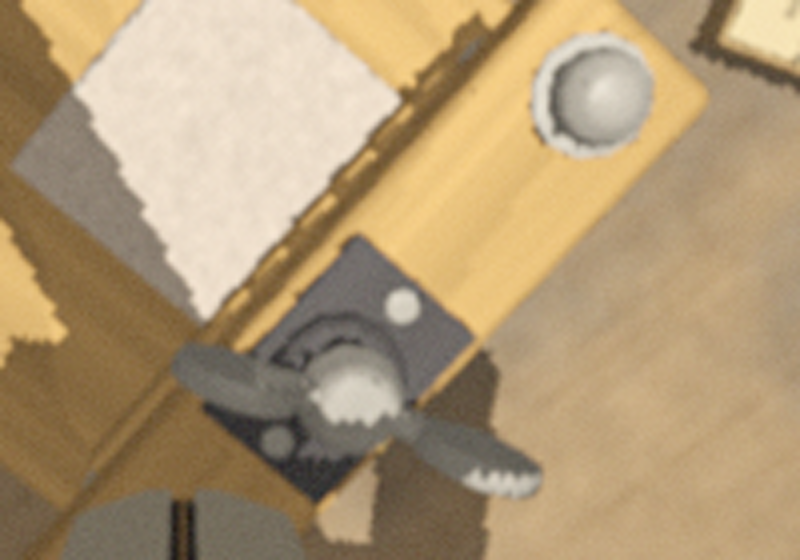

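>>> {"op": "drive_tool", "data": {
  "moves": "1 0 0 -0.037 0; 1 0 0 -0.037 0; 1 -0.0039 0.0016 -0.037 -0.1449; 1 -0.0074 0.0038 -0.037 -0.2897; 1 -0.0107 0.0065 -0.037 -0.4346; 1 -0.0135 0.0096 -0.037 -0.5794; 1 -0.0158 0.0131 -0.037 -0.7243; 1 -0.0176 0.0169 -0.037 -0.8692; 1 -0.0188 0.0209 -0.037 -1.0140; 1 -0.0195 0.0251 -0.037 -1.1589; 1 -0.0195 0.0292 -0.037 -1.3038"
}}

```text
clock: 18.55
tool_pos: [606.6, -52.6, 99.2]
orientation: [-1.544, 0.346, -0.344]
contact_force: [-1.9, -0.5, -1.6]
gripper_width: 0.6
```

>>> {"op": "drive_tool", "data": {
  "moves": "1 0.0006 0.0042 0 -0.1449; 1 0.0017 0.0082 0 -0.2897; 1 0.0035 0.0120 0 -0.4346; 1 0.0057 0.0155 0 -0.5794; 1 0.0085 0.0187 0 -0.7243; 1 0.0117 0.0214 0 -0.8692; 1 0.0152 0.0237 0 -1.0140; 1 0.0190 0.0254 0 -1.1589; 1 0.0231 0.0265 0 -1.3038; 1 0.0272 0.0271 0 -1.4486; 1 0.0314 0.0270 0 -1.5935; 1 0.0356 0.0264 0 -1.7383"
}}

```text
clock: 19.75
tool_pos: [642.4, -25.4, 99.0]
orientation: [-0.859, 1.642, -1.64]
contact_force: [-0.6, 1.8, -1.5]
gripper_width: 0.6
```

>>> {"op": "drive_tool", "data": {
  "moves": "1 0.0040 -0.0013 0 -0.1449; 1 0.0078 -0.0031 0 -0.2897; 1 0.0098 -0.0044 0 -0.3683"
}}

```text
clock: 20.05
tool_pos: [652.2, -29.4, 98.8]
orientation: [-0.579, 1.884, -1.881]
contact_force: [-1.3, 3.9, -1.5]
gripper_width: 0.7
```

```bash
python3 now.py
python3 - <<'E'
from h import *
b=env.snapshot("wrist"); crop(b,230,120,200,140,4,"pics/wr19.png")
E
```

```text
t 20.05 tcp [652.2 -29.4  98.8] press [21.2 22.2 98.8] yaw -145.87 q [-0.12  0.35  1.45  0.    1.35  2.42] F [-1.3  3.9 -1.5] [ 0.79  0.41 -0.07] down [-0.002  0.001 -1.   ] 0.6522897830181741
```

View pics/wr19.png

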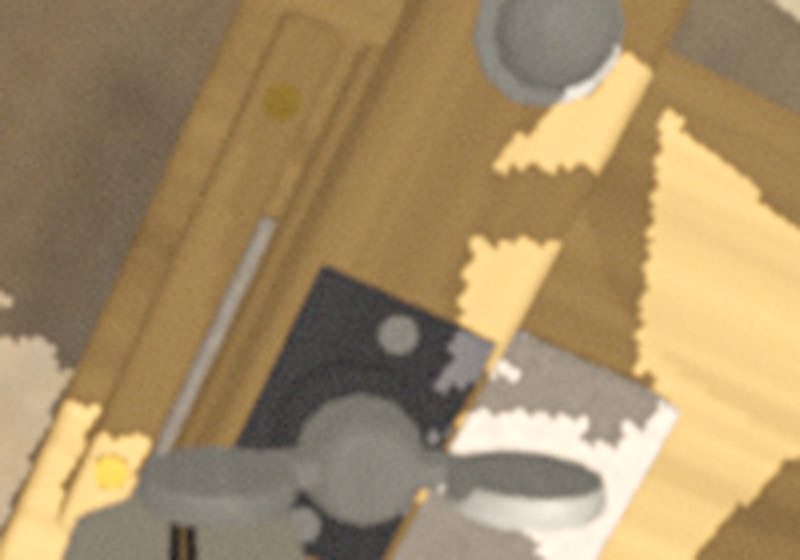

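>>> {"op": "drive_tool", "data": {
  "moves": "1 -0.0023 0.0033 0 0; 1 -0.004 0.003 0.02 0.148; 1 -0.006 -0.002 0.036 0.296; 1 -0.007 -0.006 0.036 0.444; 1 -0.008 -0.01 0.036 0.592; 1 -0.009 -0.013 0.036 0.74; 1 -0.01 -0.016 0.036 0.888; 1 -0.011 -0.019 0.036 1.036; 1 -0.012 -0.022 0.036 1.184; 1 -0.012 -0.025 0.036 1.332; 1 -0.012 -0.025 0.036 1.48; 1 -0.012 -0.025 0.036 1.628"
}}

```text
clock: 21.3
tool_pos: [640.8, -55.6, 135.5]
orientation: [-1.453, 0.705, -0.706]
contact_force: [-0.0, 0.9, 0.0]
gripper_width: 0.8
```

>>> {"op": "drive_tool", "data": {
  "moves": "1 -0.002 -0.003 0 0.148; 1 -0.004 -0.006 0 0.296; 1 -0.006 -0.009 0 0.444; 1 -0.008 -0.012 0 0.592; 1 -0.01 -0.015 0 0.74; 1 -0.012 -0.018 0 0.888; 1 -0.0136 -0.022 0 1.036; 1 -0.0136 -0.0264 0 1.184; 1 -0.0136 -0.0264 0 1.332; 1 -0.0136 -0.0264 0 1.48; 1 -0.0136 -0.0264 0 1.628; 1 -0.0136 -0.0264 0 1.776"
}}

```text
clock: 22.5
tool_pos: [627.2, -81.9, 135.5]
orientation: [-1.462, -0.681, 0.681]
contact_force: [0.8, -0.0, 0.2]
gripper_width: 0.3
```

```bash
python3 now.py
python3 - <<'E'
from h import *
b=env.snapshot("wrist"); crop(b,230,120,200,140,4,"pics/wr20.png")
E
```

```text
t 22.5 tcp [627.2 -81.9 135.5] press [-12.6 -25.1 135.5] yaw 49.97 q [-0.21  0.26  1.48 -0.    1.4  -1.08] F [ 0.8 -0.   0.2] [-0.01  0.05  0.01] down [ 0.001 -0.001 -1.   ] 0.2998081831337826
```

View pics/wr20.png

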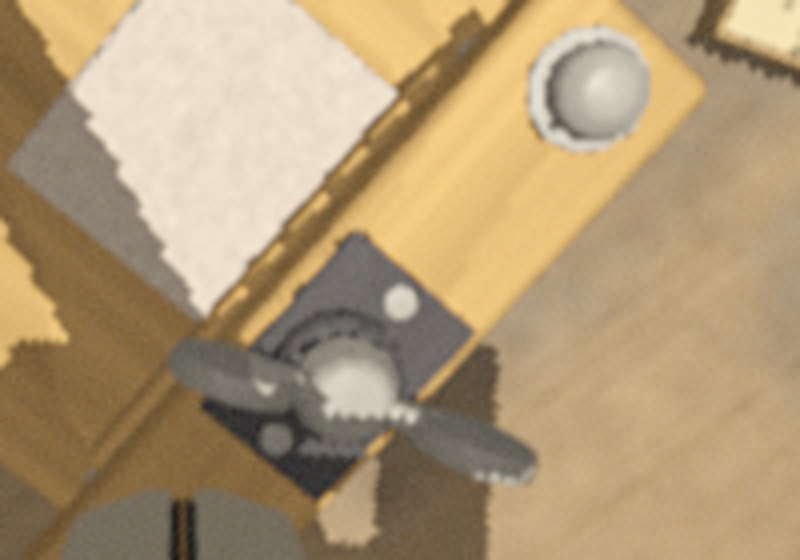

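>>> {"op": "drive_tool", "data": {
  "moves": "1 0 0 -0.04 0; 1 0 0 -0.04 0; 1 -0.0039 0.0016 -0.04 -0.1449; 1 -0.0074 0.0038 -0.04 -0.2897; 1 -0.0107 0.0065 -0.04 -0.4346; 1 -0.0135 0.0096 -0.04 -0.5794; 1 -0.0158 0.0131 -0.04 -0.7243; 1 -0.0176 0.0169 -0.04 -0.8692; 1 -0.0188 0.0209 -0.04 -1.0140; 1 -0.0195 0.0251 -0.04 -1.1589; 1 -0.0195 0.0292 -0.04 -1.3038"
}}

```text
clock: 23.65
tool_pos: [607.0, -52.8, 95.6]
orientation: [-1.543, 0.352, -0.35]
contact_force: [-1.5, -1.6, -0.4]
gripper_width: 0.5
```

>>> {"op": "drive_tool", "data": {
  "moves": "1 0.0006 0.0042 0 -0.1449; 1 0.0017 0.0082 0 -0.2897; 1 0.0035 0.0120 0 -0.4346; 1 0.0057 0.0155 0 -0.5794; 1 0.0085 0.0187 0 -0.7243"
}}

```text
clock: 24.15
tool_pos: [615.1, -33.5, 95.4]
orientation: [-1.373, 0.912, -0.909]
contact_force: [-4.6, 0.4, 1.0]
gripper_width: 0.7
```

```bash
for a in "113.6 -8.3 7" "55.5 -8.3 3"; do python3 orb.py $a; done;python3 now.py
```

```text
1 0.0032 0.0027 0.0000 -0.1449; 1 0.0067 0.0050 0.0000 -0.2897; 1 0.0105 0.0067 0.0000 -0.4346; 1 0.0146 0.0078 0.0000 -0.5794; 1 0.0187 0.0084 0.0000 -0.7243; 1 0.0229 0.0083 0.0000 -0.8692; 1 0.0271 0.0077 0.0000 -1.0140
1 0.0040 -0.0013 0.0000 -0.1449; 1 0.0078 -0.0031 0.0000 -0.2897; 1 0.0113 -0.0054 0.0000 -0.4346
t 24.15 tcp [615.1 -33.5  95.4] press [-16.   24.7  95.4] yaw -67.14 q [-0.14  0.26  1.56 -0.    1.32  1.03] F [-4.6  0.4  1. ] [0.04 0.92 0.  ] down [-0.003  0.    -1.   ] 0.6798894569804491
```

>>> {"op": "drive_tool", "data": {
  "moves": "1 0.0032 0.0027 0 -0.1449; 1 0.0067 0.0050 0 -0.2897; 1 0.0105 0.0067 0 -0.4346; 1 0.0146 0.0078 0 -0.5794"
}}

```text
clock: 24.55
tool_pos: [629.2, -24.8, 95.3]
orientation: [-1.121, 1.344, -1.338]
contact_force: [-7.4, 4.9, 2.3]
gripper_width: 0.6
```

```bash
python3 now.py
```

```text
t 24.55 tcp [629.2 -24.8  95.3] press [-0.6 30.8 95.3] yaw -100.31 q [-0.12  0.29  1.52  0.    1.33  1.63] F [-7.4  4.9  2.3] [0.78 1.35 0.06] down [-0.004  0.001 -1.   ] 0.5862691442198624
```

>>> {"op": "drive_tool", "data": {
  "moves": "1 0.0041 0.0006 0 -0.1449; 1 0.0041 0.0006 0 -0.1449"
}}

```text
clock: 24.75
tool_pos: [633.7, -24.0, 95.4]
orientation: [-1.04, 1.447, -1.441]
contact_force: [-4.3, 4.6, 1.5]
gripper_width: 0.5
```

```bash
python3 now.py
python3 - <<'E'
from h import *
b=env.snapshot("wrist"); crop(b,230,120,200,140,4,"pics/wr21.png")
a=env.snapshot("side"); crop(a,280,170,110,80,7,"pics/si21.png")
E
```

```text
t 24.75 tcp [633.7 -24.   95.4] press [ 4.  30.8 95.4] yaw -108.57 q [-0.12  0.3   1.51  0.    1.33  1.78] F [-4.3  4.6  1.5] [0.84 0.99 0.02] down [-0.003  0.002 -1.   ] 0.48970132531767496
```

View pics/wr21.png

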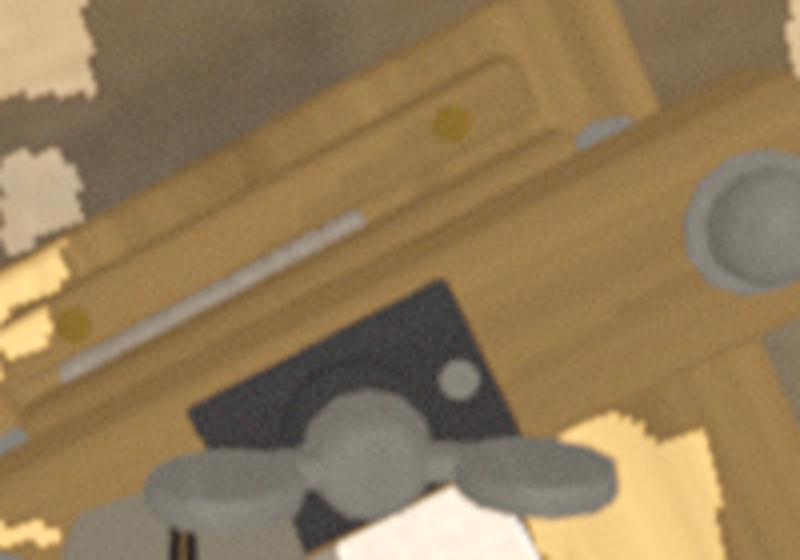

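View pics/si21.png

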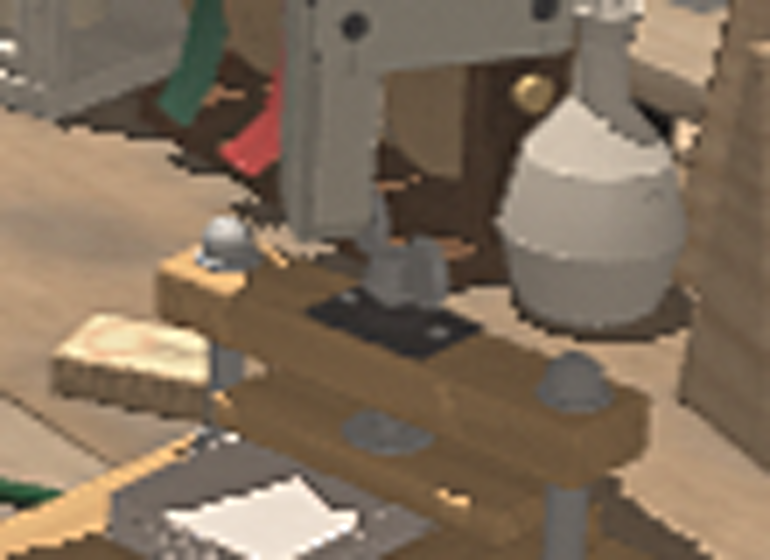

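```bash
python3 orb.py 71.4 -8.3 5
```

```text
1 0.0042 -0.0001 0.0000 -0.1449; 1 0.0083 -0.0008 0.0000 -0.2897; 1 0.0123 -0.0021 0.0000 -0.4346; 1 0.0161 -0.0040 0.0000 -0.5794; 1 0.0195 -0.0064 0.0000 -0.7243
```

>>> {"op": "drive_tool", "data": {
  "moves": "1 0.0042 -0.0001 0 -0.1449; 1 0.0083 -0.0008 0 -0.2897"
}}

```text
clock: 25.05
tool_pos: [641.6, -23.9, 95.3]
orientation: [-0.855, 1.65, -1.642]
contact_force: [-6.1, 9.3, 2.3]
gripper_width: 0.4
```

>>> {"op": "drive_tool", "data": {
  "moves": "1 0.004 -0.0013 0 -0.1449; 1 0.0078 -0.0032 0 -0.2897"
}}

```text
clock: 25.25
tool_pos: [649.7, -26.4, 95.3]
orientation: [-0.639, 1.842, -1.832]
contact_force: [-4.8, 11.9, 1.6]
gripper_width: 0.8
```

```bash
python3 now.py
python3 - <<'E'
from h import *
b=env.snapshot("scene"); crop(b,255,180,100,75,7,"pics/sc22.png")
a=env.snapshot("side"); crop(a,290,185,100,75,8,"pics/si22.png")
E
```

```text
t 25.25 tcp [649.7 -26.4  95.3] press [19.3 25.6 95.3] yaw -141.76 q [-0.12  0.35  1.46  0.    1.34  2.35] F [-4.8 11.9  1.6] [2.15 0.93 0.03] down [-0.003  0.004 -1.   ] 0.7544694975228295
```

View pics/si22.png

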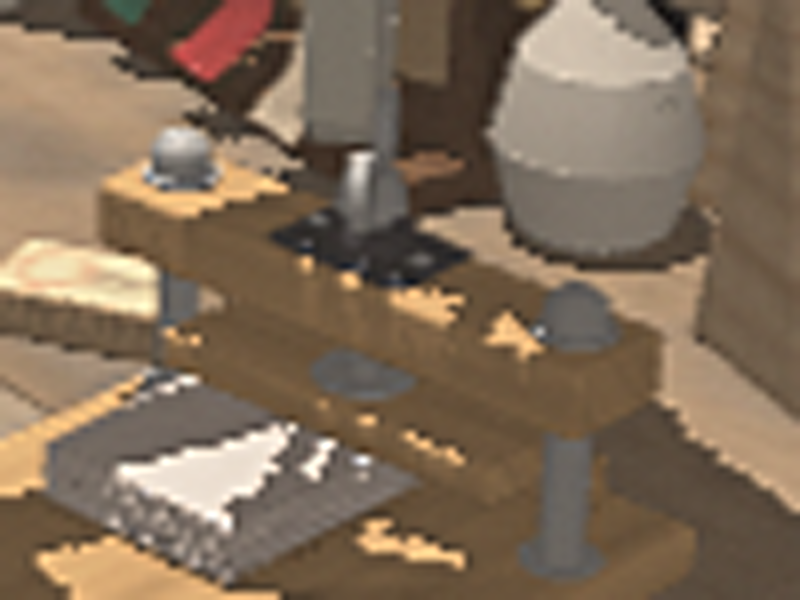

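>>> {"op": "drive_tool", "data": {
  "moves": "1 0.0036 -0.0022 0 -0.1449; 1 0.0036 -0.0022 0 -0.1449"
}}

```text
clock: 25.55
tool_pos: [653.7, -28.6, 95.3]
orientation: [-0.518, 1.932, -1.923]
contact_force: [-3.1, 9.9, 1.1]
gripper_width: 0.3
```

```bash
python3 now.py
python3 - <<'E'
from h import *
b=env.snapshot("wrist"); crop(b,230,120,200,140,4,"pics/wr22.png")
E
```

```text
t 25.55 tcp [653.7 -28.6  95.3] press [22.9 22.8 95.3] yaw -150.01 q [-0.12  0.35  1.44  0.    1.35  2.49] F [-3.1  9.9  1.1] [1.94 0.66 0.04] down [-0.002  0.004 -1.   ] 0.2968579727157663
```

View pics/wr22.png

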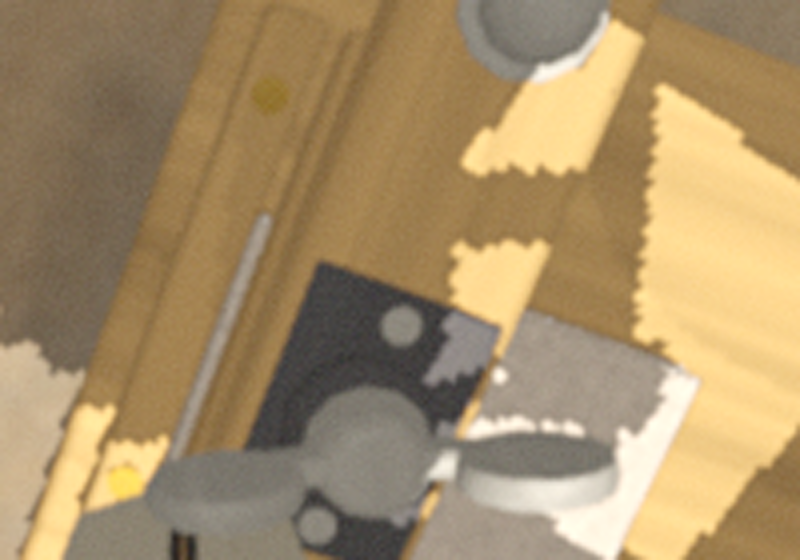

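>>> {"op": "drive_tool", "data": {
  "moves": "1 -0.001 0.002 0 0; 1 -0.001 0.002 0.036 0.1; 1 -0.001 0.002 0.04 0.2; 1 -0.001 0.002 0.04 0.2"
}}

```text
clock: 26.0
tool_pos: [654.9, -29.7, 138.1]
orientation: [-0.682, 1.794, -1.798]
contact_force: [-0.7, -0.3, -0.1]
gripper_width: 0.6
```

```bash
python3 now.py
python3 - <<'E'
from h import *
b=env.snapshot("wrist"); crop(b,230,120,200,140,4,"pics/wr23.png")
E
```

```text
t 26.0 tcp [654.9 -29.7 138.1] press [ 23.9  21.5 138.1] yaw -138.23 q [-0.12  0.32  1.41 -0.    1.41  2.29] F [-0.7 -0.3 -0.1] [0.07 0.15 0.01] down [ 0.004 -0.001 -1.   ] 0.5591072544955908
```

View pics/wr23.png

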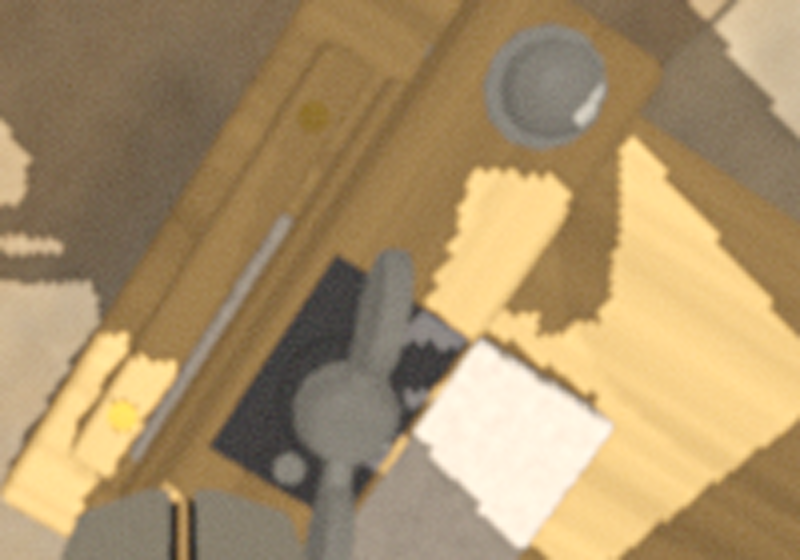

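Run:
```python
from h import *
b=env.snapshot("wrist")
f=lambda u,v:(230+u/4-.5,120+v/4-.5)
A=ray(f(395,255),b,108);B=ray(f(333,550),b,108);d=B-A
for z in (108,):
  a=np.arctan2(d[1],d[0]); print(A,B,np.hypot(*d[:2]),"reading mod pi",(-(a-.177))%np.pi, [(-(a-.177))%np.pi+k*np.pi for k in(2,3)])
```

```text
[652.62593558 -78.76950296 108.        ] [624.9627106  -34.92611513 108.        ] 51.8410712873815 reading mod pi 1.1849258910132696 [np.float64(7.468111198192856), np.float64(10.60970385178265)]
```

>>> {"op": "drive_tool", "data": {
  "moves": "1 0 0 0.04 0; 1 -0.04 0 0.06 0; 1 -0.09 0 0.08 0.1; 1 -0.14 0 0.1 0.2; 1 -0.19 0.02 0.1 0.3; 1 -0.22 0.06 0.1 0.4; 1 -0.22 0.1 0.1 0.5; 1 -0.22 0.14 0.1 0.5; 1 -0.22 0.14 0.1 0.5; 1 -0.22 0.14 0.1 0.5"
}}

```text
clock: 27.1
tool_pos: [432.9, 110.7, 233.9]
orientation: [-1.029, 1.458, -1.457]
contact_force: [-0.6, -0.3, 0.4]
gripper_width: 0.2
```

```bash
python3 now.py
python3 - <<'E'
from h import *
b=env.snapshot("scene"); crop(b,220,170,180,130,4.4,"pics/sc24.png")
a=env.snapshot("side"); crop(a,230,170,200,140,4,"pics/si24.png")
for t in ["soap_bar","pencil","paper_tape","match_box","egg_cup"]: print(t,[np.round(q["extent"]).tolist() for q in env.outline_of(t,b)][:1])
E
```

```text
t 27.1 tcp [432.9 110.7 233.9] press [-169.9  198.8  233.9] yaw -109.64 q [ 0.14 -0.3   1.86 -0.    1.59  2.05] F [-0.6 -0.3  0.4] [-0.01  0.14 -0.  ] down [-0.001 -0.001 -1.   ] 0.22605965028125166
soap_bar [[350.0, 290.0, 40.0, 25.0]]
pencil [[243.0, 229.0, 35.0, 9.0]]
paper_tape [[201.0, 254.0, 44.0, 37.0]]
match_box [[265.0, 207.0, 24.0, 12.0]]
egg_cup [[306.0, 202.0, 30.0, 12.0]]
```

View pics/si24.png

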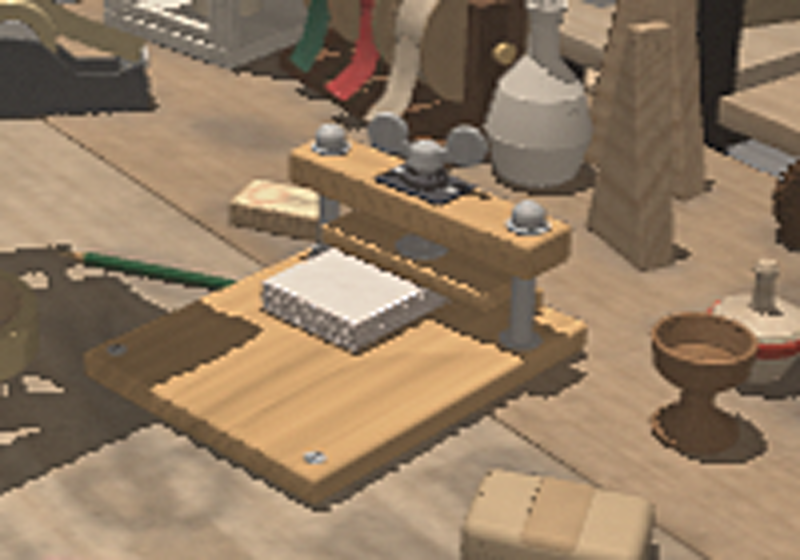

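View pics/sc24.png

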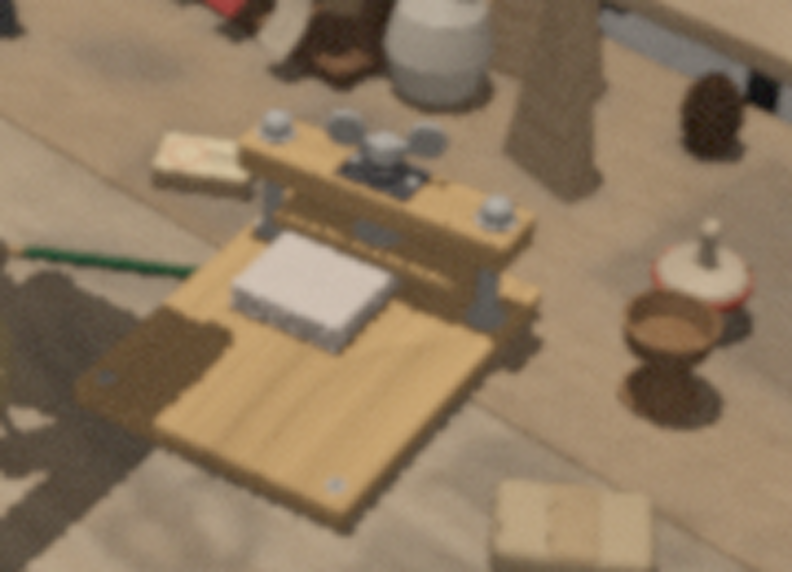

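Run:
```python
from h import *; import pickle
D=pickle.load(open("d.pkl","rb"))
for n,pts in(("side",[(230+262/4-.4,170+290/4-.4),(230+352/4-.4,170+327/4-.4)]),("scene",[(220+233/4.4-.4,170+289/4.4-.4),(220+338/4.4-.4,170+333/4.4-.4)])):
    L=[R.from_euler('z',-.177).apply(ray(q,D[n]["pic"],35)-np.array([635.2,-55,0])) for q in pts]
    d=L[0]-L[1]; print(n,np.round(L,1).tolist(),"len",np.hypot(*d[:2]).round(1),"yaw",np.degrees(np.arctan2(-d[0],d[1])).round(1))
```

```text
side [[-75.2, 42.8, 35.0], [-71.0, -15.3, 35.0]] len 58.3 yaw 4.1
scene [[-72.4, 44.4, 35.0], [-71.5, -18.5, 35.0]] len 62.9 yaw 0.8
```

```bash
python3 -c "
from plant import env
print(env.sign_off())"
```

```text
the job is handed in; nothing more can be done
None
```

The pad is against the back stop and the platen is clamped on it. I handed the job in at about 27 s of the 67 s allowed, with the arm retracted and touching nothing.

**Pushing:** I pushed the pad with the closed fingertips until it met the stop, at about 9 N. My first pass cleared the top of the pad without touching it. The cameras showed the fingertips roughly 28 mm higher than `env.finger_overhang` (22 mm) implies, so I lowered the tool and pushed again.

**Clamping:** I made three clockwise strokes, pushing one wing at a time with the closed fingertip and never gripping. The force rose from about 4 N to 10–13 N. When I let go, the screw sprang back to 10.61 rad, which matches the stated reading for a tight screw (about 10.6).

**Last checks:**
- **Position:** The pad's front edge measured about −72 mm of the press, which is its home position.
- **Squareness:** The two cameras disagreed, giving 0.8° (scene) and 4.1° (side). I trusted the wrist view, where the pad's back edge ran parallel to the stop within about 1°.
- **Other things on the table:** The soap, tape and match box were within 3 px of where they started. The pencil looked unmoved in the pictures, although its detected outline was 6 px shorter. The egg-cup detection failed (it picked a spot on the press), but the egg cup and spinning top look unmoved in the pictures. I only glanced at the green look-alikes and did not measure them.

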